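# Whetstone into the sloped sharpening stand

## Robot

A 6-joint arm with a two-finger parallel gripper is mounted at the origin on the work surface. World frame = base frame: x ahead of the robot, y to its left, z up, the work surface at z = 0. Lengths are in m, angles in rad, forces in N, time in s.
With the tool pointing down it reaches from about 0.3 to 0.775 m from the base axis. Payload 14.6 kg.
Tool frame: the origin (TCP) lies on the centre line of the jaws, within the pads' length; the fingertips stand 19 mm ahead of it and the grasp point (between the pads) is the TCP; z points along the fingers, y is the line along which they close (so a half turn about z gives the same grasp; the last joint's range is limited). The gripper opens to 94 mm and grips with 3 to 60 N. Pads are 16 mm wide; open, the fingers measure 119 mm over their backs; the gripper's body (75 mm by 177 mm) begins 78 mm behind the grasp point.
Start: joints at [1.131, 0.3, 1.521, -0, 1.321, -0.067], TCP at [0.2, 0.512, 0.185] pointing down, gripper open.
Joint ranges: [-3.03, 3.03], [-0.79, 2.21], [0.23, 2.52], [-1.04, 4.18], [0, 3.07], [-2.55, 2.55]. Speed limits (rad/s): [2.22, 2.22, 2.57, 3.14, 3.14, 3.14].

## Interface

Orientations are given as [roll, pitch, yaw] about the fixed x, y, z axes, in that order (R = Rz(yaw) Ry(pitch) Rx(roll)).
In Python, from station import get_obs, camera, workorder gives the robot as it stands.
- The arm moves only by the tool play_rows, never from a script. Its argument "motion" is a list that holds one entry, the list of rows, each a list of 7 numbers: the shift along the tool's x, y, z as a fraction of full scale, then the turn, a rotation vector about the tool's x, y, z as a fraction of full scale, then the opening, from -1 (shut) to 1 (fully open). In form: [[[x, y, z, ax, ay, az, grip], ...]]. A call has 1 to 10 rows; each row is the pose to reach, as a shift and turn from the pose commanded when the call began, along the tool's axes at that moment, turning the shorter way round; what a row does not reach only later rows make up. Full scale, the value 1, is 0.25 m for a shift and 2 pi rad for a turn. A row lasts 1/10 s, in which the tool goes at most 50 mm and 8.59 degrees, less where a joint would pass 70% of its speed; a pose out of reach is approached as far as the arm can. A call with a number of a shift or a turn outside -1 to 1 is refused whole. A call with a gripper value outside its range is refused whole. The fingers move at their own pace and stop on an object; "grip_force" is the grip in N (left out, the last holds). Time passes only in rows, so rows that repeat a pose let the fingers close. It gives the time, the measured TCP pose, the force, the opening and the grip force at its end, in the units of the state.
- get_obs(): the state, without advancing time (a new reading comes with each control period).
- camera(name): name is "scene" or "top" or "wrist"; returns a dict with "frame" (384x512x3 uint8, red, green, blue), "z_map" (384x512 float32, m along the optical axis (not along the pixel's ray), 0 where there is no reading), "camera_matrix" (3x3 intrinsics, pixels), "T" (4x4, takes a point from camera to world coordinates); the wrist camera has in their place "T_tool_cam" (4x4, takes a point from camera to tool coordinates, whose origin is the TCP and whose axes are the flange's). Camera axes: x right, y up, looking along -z (the intrinsics and any distortion apply to the point x, -y, -z); pixel columns grow to the right and rows downward; lengths in m; the calibration is good to about 2 mm. A picture is of the moment at which its call begins: read the wrist's pose just before it.
- workorder.hand_in(): hands the job in; it is judged then, once.
The state is a dict: "time_s": time; "qpos": joint angles; "joint_vel": joint speeds; "tau": joint torques, N m; "ee_pos": TCP position; "eef_rot": TCP orientation; "force": force on the tool from outside, world axes, zero at the start; "moment": the same for the moment, N m; "grip_width": finger opening in m; "grip_force": force on a finger pad.
Only numpy, scipy, OpenCV 4.12 (cv2) and the standard library are available. Lean on these libraries where they do the work, as an engineer would, in place of code of your own. Each camera call takes 0.05 s, during which the arm holds its last target. There are 200 camera calls.

## Task

Lift the whetstone, standing on edge in the draining rack, out of it, lay it flat on the bare counter and let go. Then take it across its width, seat it flat and square on the sloping bed of the sharpening stand without banging it down, let go, and slide the stand's jaw down the slope until the stone is clamped between the jaw and the low end stop. Leave the board, mug, jar and pepper mill where they are.

Things in the scene. Friction and masses are not known exactly. Their poses are not given: they have to be found in the camera images.
- whetstone: Whetstone: plain flat grey block of two bonded layers (either may face up), 170 mm long, 58 wide, 25 thick, 0.4 to 0.65 kg. Origin at its centre; own y axis along its length, z across its width, x through its thickness. At the start it stands on a long edge in a rack slot (z up), centre 44 mm and top edge 73 mm above the counter.
- rack: Fixed wooden draining rack, 150 x 130 mm, origin under its centre on the counter. Two slots along its y axis, at x = -45 and +45 mm: things stand on edge on rails 15 mm high at y = -55 and +55 mm, between dowels there (31 mm apart inside, tops 47 mm above the counter); the middle is open. The stone is in one slot, the board in the other.
- board: Bystander: pale wooden breakfast board, 150 mm long, 85 mm high as it stands, 24 mm thick, standing on edge in the other slot of the rack. Origin at the centre of its lower edge; x through its thickness, y along its length.
- stand: Fixed sharpening stand, dark wooden base 250 x 90 mm, carrying the sloping bed. Origin under the base's centre on the counter, z up; its x axis points level towards the high end of the slope.
- bed: The stand's bed, sloping 0.32 rad: a spine 40 mm wide. Origin on its face (z = 0), 75 mm above the counter; x up the slope, y across, z square out. The seated stone's centre belongs at x = 0, z = 12.5 mm. Steel low end stop 14 mm high, inner face at x = -85. Side cheeks 10 mm high, 63 apart inside, at x = -96 to -51 and 45 to 75 mm; open between for fingers.
- jaw (a joint): Steel jaw sliding along the bed, in m: 0 = farthest up the slope, growing as it slides down; travel 0.045. Its front face is at bed x = 120 mm minus this value, so it meets a stone lying against the low end stop at 0.035. Starts at 0 to 0.012, stays where left, takes 2.5 N to slide.
- jaw_tab (a point): Middle of the jaw's upright steel tab, 36 mm out from the bed's face, 10 mm below the tab's top. The tab is 14 mm thick along the slope, 30 wide across the bed, 46 high above the bed. The jaw's front face is 27 mm down-slope of this point; there the jaw is 12 mm high.
- mug: Bystander: white mug, 76 mm wide, 90 mm high; origin at the centre of its underside.
- jar: Bystander: glass jar with a steel cap, 68 mm wide, 110 mm high; origin at the centre of its underside.
- mill: Bystander: dark wooden pepper mill, 54 mm wide, 152 mm high; origin at the centre of its underside.

How it is judged:
By the outcome, as a careful person would: the job done as asked, in the order asked, and still so for the second after the job is handed in, with the robot touching nothing.
It also fails if it takes over 62 s, if anything falls off the work surface, if the arm or the gripper's body presses on something with over 40 N, if the wrist force passes 120 N, or if a joint passes its speed limit or range.

## Working session

There is one attempt and no reset: what is moved stays moved. The work goes in short steps, Python scripts to look and compute and a tool call to move; the robot and the scene stay as the last step left them, time stands still between calls to the robot, and variables do not carry over. Pictures are saved under pics/ and viewed, at most 11 in all, crops included, and the job is handed in when it is done.

Besides the shell and the picture viewer there is one more tool, called after "Emit:" as name(argument=value, ...), one argument or row to a line, values as JSON. play_rows: Moves the arm, as the interface text tells. Its arguments: {"type":"object","properties":{"motion":{"type":"array"},"grip_force":{"type":"number"}},"required":["motion"]}

```bash
ls; mkdir -p pics; python3 - <<'E'
from station import get_obs,camera
import numpy as np,cv2
o=get_obs();print({k:np.round(v,3).tolist() for k,v in o.items()})
for n in ['scene','top']:
    c=camera(n);np.savez(f'{n}0.npz',**c)
    cv2.imwrite(f'pics/{n}0.png',c['frame'][:,:,::-1])
    print(n,c['camera_matrix'].tolist(),np.round(c['T'],3).tolist(),c.keys())
a=[cv2.imread(f'pics/{n}0.png') for n in ['scene','top']]
cv2.imwrite('pics/both.png',cv2.resize(np.vstack(a),None,fx=.78,fy=.78))
E
```

```text
pics
{'time_s': 0.0, 'qpos': [1.131, 0.3, 1.522, -0.0, 1.321, -0.067], 'joint_vel': [-0.0, -0.0, 0.001, 0.0, 0.0, 0.0], 'tau': [0.0, -53.182, -35.274, 0.071, 0.025, -0.0], 'ee_pos': [0.2, 0.512, 0.184], 'eef_rot': [-3.14, -0.0, 2.769], 'force': [-0.595, -0.911, 0.847], 'moment': [-0.041, -0.009, 0.018], 'grip_force': 0.0, 'grip_width': 0.094}
scene [[440.60936728701466, 0.0, 258.49862624799675], [0.0, 440.60936728701466, 199.164986378984], [0.0, 0.0, 1.0]] [[-0.272, -0.636, 0.722, 1.657], [0.962, -0.165, 0.217, 0.337], [-0.019, 0.754, 0.657, 1.111], [0.0, 0.0, 0.0, 1.0]] dict_keys(['frame', 'z_map', 'camera_matrix', 'T'])
top [[471.24191398334483, 0.0, 256.53479559910966], [0.0, 471.24191398334483, 190.1275339994228], [0.0, 0.0, 1.0]] [[-0.011, 0.987, -0.162, 0.3], [-1.0, -0.01, 0.01, 0.02], [0.008, 0.162, 0.987, 1.792], [0.0, 0.0, 0.0, 1.0]] dict_keys(['frame', 'z_map', 'camera_matrix', 'T'])
```

View pics/both.png

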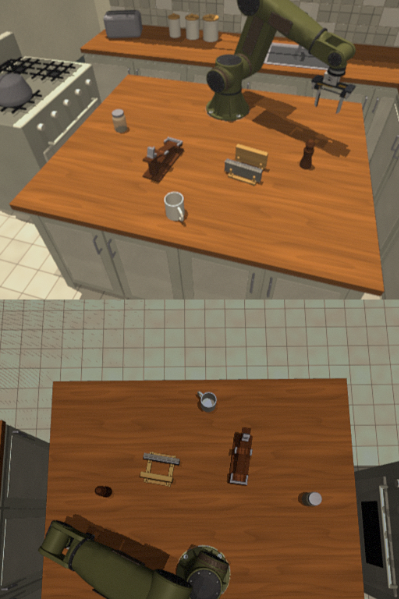

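The top view (lower half) shows the rack near full-res pixel (205,216), with the stone in the far slot and the board in the near one. The stand is near (309,202). I'll enlarge both and convert with depth.

```bash
cat > h.py <<'E'
import numpy as np,cv2
from scipy.spatial.transform import Rotation as R
def tocam(c,T=None):
    return c['T'] if T is None else T
def cloud(c,T):
    z=c['z_map'];K=c['camera_matrix'];v,u=np.mgrid[:z.shape[0],:z.shape[1]]
    P=np.stack([(u-K[0,2])/K[0,0]*z,-(v-K[1,2])/K[1,1]*z,-z],-1)
    W=P@T[:3,:3].T+T[:3,3];W[z==0]=np.nan;return W
def proj(p,c,T):
    K=c['camera_matrix'];q=(np.atleast_2d(p)-T[:3,3])@T[:3,:3]
    return np.stack([K[0,2]+K[0,0]*q[:,0]/-q[:,2],K[1,2]-K[1,1]*q[:,1]/-q[:,2]],-1)
def ray(uv,c,T):
    K=c['camera_matrix'];d=np.array([(uv[0]-K[0,2])/K[0,0],-(uv[1]-K[1,2])/K[1,1],-1.])
    return T[:3,3],T[:3,:3]@d
def atz(uv,z,c,T):
    o,d=ray(uv,c,T);return o+d*(z-o[2])/d[2]
def tool():
    from station import get_obs
    o=get_obs();T=np.eye(4);T[:3,:3]=R.from_euler('xyz',o['eef_rot']).as_matrix();T[:3,3]=o['ee_pos'];return T
def wrist(name):
    from station import camera
    T=tool();c=camera('wrist');c=dict(c);c['T']=T@c['T_tool_cam'];np.savez(name+'.npz',**c)
    cv2.imwrite(f'pics/{name}.png',c['frame'][:,:,::-1]);return c
def goal(pos,rpy,seq=None):
    """shift/turn fractions from present tool pose (measured) to a world pose"""
    T=tool();Rg=R.from_euler('xyz',rpy).as_matrix()
    s=T[:3,:3].T@(np.array(pos)-T[:3,3])/.25
    w=R.from_matrix(T[:3,:3].T@Rg).as_rotvec()/(2*np.pi)
    return np.round(s,4).tolist(),np.round(w,4).tolist()
E
python3 - <<'E'
from h import *
ims=[]
for n,(x,y,w,h) in {'top':(120,120,240,170),'scene':(130,160,300,140)}.items():
    c=np.load(n+'0.npz');W=cloud(c,c['T'])
    np.set_printoptions(precision=3,suppress=True)
    im=c['frame'][y:y+h,x:x+w,::-1];im=cv2.resize(im,(800,int(800*h/w)),interpolation=cv2.INTER_CUBIC);ims.append(im)
    Z=W[...,2]
    m=((Z>.02)&(W[...,0]>.25)&(W[...,0]<1.0)&(abs(W[...,1])<.6)).astype(np.uint8)
    k,l,st,_=cv2.connectedComponentsWithStats(m)
    for i in range(1,k):
        if st[i,4]>25:
            p=W[l==i];print(n,st[i],p.min(0),p.max(0),np.median(p,0))
cv2.imwrite('pics/crop.png',cv2.resize(np.vstack(ims),None,fx=.62,fy=.62))
c=np.load('top0.npz');print(c['z_map'].shape)
E
```

```text
top [253 118  25  26 295] [ 0.774 -0.076  0.02 ] [0.865 0.013 0.101] [ 0.831 -0.032  0.067]
top [ 294  164   30   74 1090] [ 0.408 -0.239  0.02 ] [ 0.668 -0.134  0.168] [ 0.536 -0.192  0.084]
top [184 196  47  21 416] [0.494 0.103 0.02 ] [0.568 0.271 0.085] [0.532 0.185 0.072]
top [179 219  44  20 369] [0.411 0.133 0.02 ] [0.483 0.285 0.11 ] [0.444 0.207 0.098]
top [121 239  22  15 246] [0.358 0.431 0.02 ] [0.406 0.479 0.16 ] [0.381 0.448 0.11 ]
top [387 247  26  19 377] [ 0.304 -0.544  0.02 ] [ 0.369 -0.48   0.123] [ 0.337 -0.503  0.108]
top [ 65 283  21   6  91] [0.25  0.479 0.327] [0.264 0.584 0.515] [0.256 0.503 0.495]
scene [423  63  21  25 328] [0.25  0.472 0.439] [0.272 0.531 0.52 ] [0.259 0.502 0.482]
scene [437 115  14  13  92] [0.25  0.551 0.304] [0.267 0.588 0.349] [0.257 0.57  0.328]
scene [143 140  20  28 400] [ 0.308 -0.543  0.02 ] [ 0.379 -0.476  0.119] [ 0.359 -0.5    0.078]
scene [183 176  51  49 939] [ 0.406 -0.231  0.02 ] [ 0.673 -0.129  0.167] [ 0.585 -0.189  0.079]
scene [385 179  19  36 427] [0.373 0.437 0.02 ] [0.417 0.487 0.155] [0.402 0.46  0.092]
scene [ 288  185   56   49 1654] [0.425 0.105 0.02 ] [0.575 0.287 0.105] [0.473 0.205 0.064]
scene [211 246  25  38 728] [ 0.777 -0.073  0.02 ] [0.871 0.018 0.097] [ 0.829 -0.034  0.063]
(384, 512)
```

View pics/crop.png

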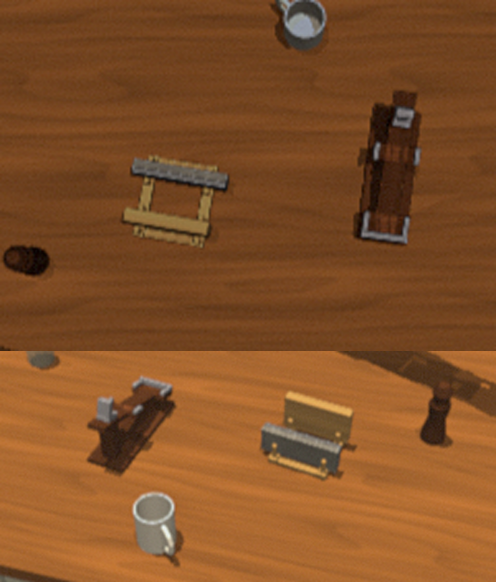

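Top crop: the stone is the grey bar from about (132,167) to (228,181). The stand runs vertically, with the low stop at the bottom (385,235) and the jaw tab at the top (402,117). Next I'll get coarse axes from the depth and then look with the wrist camera.

```bash
python3 - <<'E'
from h import *
np.set_printoptions(precision=4,suppress=True)
c=np.load('top0.npz');W=cloud(c,c['T'])
P=W[190:222,175:235].reshape(-1,3);P=P[(P[:,2]>.06)&(P[:,0]>.49)]
print(len(P));vx,vy,x0,y0=cv2.fitLine(P[:,:2].astype(np.float32),cv2.DIST_L2,0,.01,.01).ravel();print('stone',vx,vy,P.mean(0),np.arctan2(vy,vx),P.min(0),P.max(0))
w=wrist('w0');print(w['T_tool_cam'],w['camera_matrix'])
yaw=2.769
t=np.arctan2(vy,vx)
# tool y = across = t-90deg ; yaw-pi/2 = angle(y)
ya=t if t>0 else t+np.pi
for cand in (ya,ya-np.pi): print(cand,goal([.535,.186,.30],[np.pi,0,cand]))
E
```

```text
330
stone 0.18123372 0.98344004 [0.5333 0.1876 0.0733] 1.3885555 [0.5068 0.1047 0.0612] [0.56   0.2709 0.0853]
[[-0.0002  0.9684  0.2493  0.0713]
 [ 1.      0.0001  0.0003 -0.0002]
 [ 0.0003  0.2493 -0.9684 -0.2003]
 [ 0.      0.      0.      1.    ]] [[323.5748   0.     256.5124]
 [  0.     323.5748 187.1156]
 [  0.       0.       1.    ]]
1.3885555 ([-1.7221, -0.7272, -0.461], [-0.0001, 0.0001, 0.2197])
-1.7530372 ([-1.7221, -0.7272, -0.461], [-0.0001, -0.0001, -0.2803])
```

Emit:
play_rows(
  motion=[
    [[-0.86,-0.36,-0.46,0,0,0,1],[-0.86,-0.36,-0.46,0,0,0,1],[-0.86,-0.36,-0.46,0,0,0,1],[-0.86,-0.36,-0.46,0,0,0,1],[-0.86,-0.36,-0.46,0,0,0,1],[-0.86,-0.36,-0.46,0,0,0,1]],
  ],
)

```text
time_s: 0.75
ee_pos: [0.3705, 0.3478, 0.3024]
eef_rot: [3.139, 0.002, 2.765]
force: [-0.6, -0.3, 1.0]
grip_width: 0.094
grip_force: 0.0
```

Emit:
play_rows(
  motion=[
    [[-0.86,-0.36,0.4,0,0,0.22,1],[-0.86,-0.36,0.4,0,0,0.22,1],[-0.86,-0.36,0.4,0,0,0.22,1],[-0.86,-0.36,0.4,0,0,0.22,1],[-0.86,-0.36,0.4,0,0,0.22,1],[-0.86,-0.36,0.4,0,0,0.22,1],[-0.86,-0.36,0.4,0,0,0.22,1],[-0.86,-0.36,0.4,0,0,0.22,1],[-0.86,-0.36,0.4,0,0,0.22,1],[-0.86,-0.36,0.4,0,0,0.22,1]],
  ],
)

```text
time_s: 1.75
ee_pos: [0.5348, 0.1884, 0.1994]
eef_rot: [-3.141, 0.0, 1.381]
force: [0.1, 0.9, 0.4]
grip_width: 0.0942
grip_force: 0.0
```

```bash
python3 - <<'E'
from h import *
np.set_printoptions(precision=4,suppress=True)
c=wrist('w1');W=cloud(c,c['T']);Z=W[...,2]
m=(Z>.06)&(Z<.085)&(W[...,0]>.49)&(W[...,0]<.6)&(W[...,1]>.08)&(W[...,1]<.3)
P=W[m];print(m.sum(),P.mean(0),P.min(0),P.max(0),np.median(P[:,2]))
if m.sum()>50: print(cv2.minAreaRect((P[:,:2]*1000).astype(np.float32)))
print('floor',np.nanmedian(Z[(Z<.02)]))
E
```

```text
3876 [0.5375 0.1938 0.0737] [0.5094 0.1037 0.0711] [0.564  0.2736 0.0762] 0.07374079525356497
((536.4819946289062, 188.59603881835938), (168.46910095214844, 24.929603576660156), 79.3223876953125)
floor 0.0008158599189849736
```

View pics/w1.png

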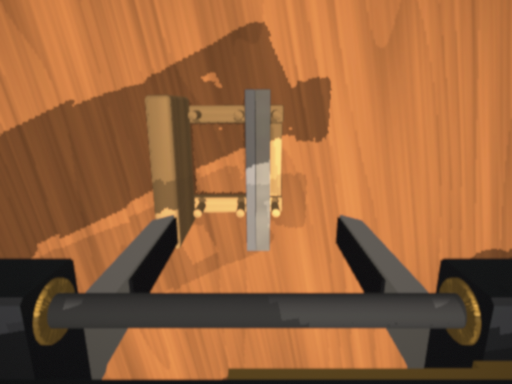

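The wrist view shows the stone on edge as a grey bar centred at about (258,170), with the board at (168,170). Wrist and top depth agree on the top edge height (73.5 mm). Grasping now.

Emit:
play_rows(
  motion=[
    [[0,0.007,0.25,0,0,0,1],[0,0.007,0.45,0,0,0,1],[0,0.007,0.567,0,0,0,1],[0,0.007,0.567,0,0,0,1],[0,0.007,0.567,0,0,0,-1],[0,0.007,0.567,0,0,0,-1],[0,0.007,0.567,0,0,0,-1],[0,0.007,0.567,0,0,0,-1],[0,0.007,0.567,0,0,0,-1],[0,0.007,0.567,0,0,0,-1]],
  ],
  grip_force=40,
)

```text
time_s: 2.8
ee_pos: [0.5371, 0.1877, 0.0587]
eef_rot: [3.141, -0.0, 1.386]
force: [0.5, 1.3, -0.2]
grip_width: 0.0497
grip_force: 0.0
```

Emit:
play_rows(
  motion=[
    [[0,0,0,0,0,0,-1],[0,0,0,0,0,0,-1],[0,0,-0.1,0,0,0,-1],[0,0,-0.2,0,0,0,-1],[0,0,-0.35,0,0,0,-1],[0,0,-0.5,0,0,0,-1],[0,0,-0.5,0,0,0,-1]],
  ],
)

```text
time_s: 3.5
ee_pos: [0.5387, 0.1882, 0.1885]
eef_rot: [3.134, -0.004, 1.387]
force: [-1.6, 0.6, -0.4]
grip_width: 0.0004
grip_force: 0.0
```

The fingers were slower than I assumed and closed above the stone. I'll check that it is undisturbed.

```bash
python3 - <<'E'
from h import *
np.set_printoptions(precision=4,suppress=True)
c=wrist('w2');W=cloud(c,c['T']);Z=W[...,2]
m=(Z>.06)&(Z<.085)&(W[...,0]>.49)&(W[...,0]<.6)&(W[...,1]>.08)&(W[...,1]<.3)
P=W[m];print(m.sum(),P.mean(0),P.min(0),P.max(0),np.median(P[:,2]))
if m.sum()>50: print(cv2.minAreaRect((P[:,:2]*1000).astype(np.float32)))
m=(Z>.085)&(Z<.115)&(W[...,0]<.49);P=W[m];print(cv2.minAreaRect((P[:,:2]*1000).astype(np.float32)))
c=np.load('w1.npz');W=cloud(c,c['T']);Z=W[...,2];m=(Z>.085)&(Z<.115)&(W[...,0]<.49);P=W[m];print(cv2.minAreaRect((P[:,:2]*1000).astype(np.float32)))
print(tool()[:3,3],goal([.5367,.1882,.058],[np.pi,0,1.3844]))
E
```

```text
3210 [0.5413 0.2135 0.0737] [0.517  0.1473 0.0705] [0.5635 0.2739 0.0761] 0.07369973540783237
((540.4483032226562, 209.76268005371094), (126.47701263427734, 24.83164405822754), 79.70503997802734)
((449.1344909667969, 209.66903686523438), (149.67396545410156, 24.834810256958008), 79.27291870117188)
((449.3343505859375, 209.97119140625), (148.8710174560547, 24.505064010620117), 79.42975616455078)
[0.5378 0.1879 0.1855] ([-0.0005, -0.0065, 0.5099], [0.0006, -0.0003, 0.0003])
```

Emit:
play_rows(
  motion=[
    [[0,-0.006,0,0,0,0,0.4],[0,-0.006,0,0,0,0,0.4],[0,-0.006,0,0,0,0,0.4],[0,-0.006,0,0,0,0,0.4],[0,-0.006,0,0,0,0,0.4],[0,-0.006,0,0,0,0,0.4],[0,-0.006,0.1,0,0,0,0.4],[0,-0.006,0.25,0,0,0,0.4],[0,-0.006,0.25,0,0,0,0.4]],
  ],
)

```text
time_s: 4.45
ee_pos: [0.5333, 0.1873, 0.1167]
eef_rot: [-3.135, 0.003, 1.386]
force: [-0.7, 0.0, -0.1]
grip_width: 0.0652
grip_force: 0.0
```

Emit:
play_rows(
  motion=[
    [[0,0,0.1,0,0,0,0.4],[0,0,0.26,0,0,0,0.4],[0,0,0.26,0,0,0,0.4],[0,0,0.26,0,0,0,-0.8],[0,0,0.26,0,0,0,-0.8],[0,0,0.26,0,0,0,-0.8],[0,0,0.26,0,0,0,-0.8],[0,0,0.26,0,0,0,-0.8],[0,0,0.26,0,0,0,-0.8],[0,0,0.26,0,0,0,-0.8]],
  ],
  grip_force=40,
)

```text
time_s: 5.45
ee_pos: [0.5355, 0.1879, 0.0559]
eef_rot: [3.142, -0.0, 1.387]
force: [-0.0, 0.3, 0.6]
grip_width: 0.013
grip_force: 0.0
```

Width is 13 mm, less than the stone's 25 mm, so something is off. I'll look.

```bash
python3 - <<'E'
from h import *
from station import camera,get_obs
np.set_printoptions(precision=4,suppress=True)
o=get_obs();print(o['grip_width'],o['grip_force'],o['ee_pos'])
c=camera('scene');a=c['frame'][150:260,260:420,::-1]
w=wrist('w3')['frame'][:,:,::-1]
cv2.imwrite('pics/chk.png',np.vstack([cv2.resize(a,(512,352),interpolation=2),w])[:,:][:600])
cv2.imwrite('pics/chk.png',cv2.resize(np.vstack([cv2.resize(a,(512,352),interpolation=2),w]),None,fx=.8,fy=.8))
E
```

```text
0.013036023329031856 0.0 [0.5355 0.1879 0.0559]
```

View pics/chk.png

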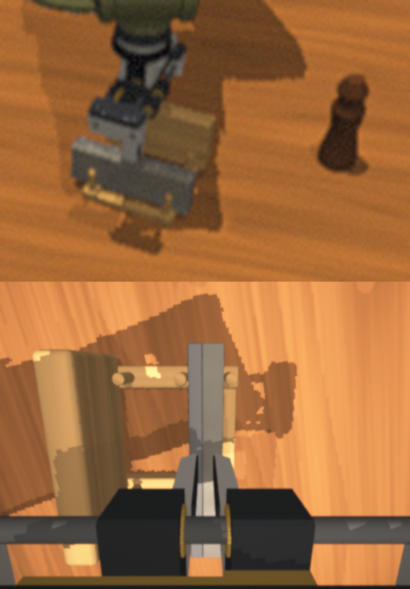

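Emit:
play_rows(
  motion=[
    [[0,0,0,0,0,0,-0.8],[0,0,0,0,0,0,-0.8],[0,0,0,0,0,0,-0.8]],
  ],
)

```text
time_s: 5.85
ee_pos: [0.5355, 0.1879, 0.0558]
eef_rot: [-3.142, 0.0, 1.386]
force: [-0.0, -0.4, 0.3]
grip_width: 0.0091
grip_force: 0.0
```

```bash
python3 - <<'E'
from h import *
np.set_printoptions(precision=4,suppress=True)
c=np.load('w3.npz');W=cloud(c,c['T']);T=c['T']@np.linalg.inv(c['T_tool_cam'])
Q=(W-T[:3,3])@T[:3,:3]
# crop print tool coords along rows near column 256
for v in range(100,300,12):
    print(v,[tuple(np.round(Q[v,u]*1000).tolist()) for u in (236,244,257,268,276)])
print(proj((T[:3,3]+T[:3,:3]@np.array([0,.0,.019])),c,c['T']))
im=c['frame'][180:384,150:362,::-1];cv2.imwrite('pics/w3c.png',cv2.resize(im,None,fx=2.8,fy=2.8,interpolation=2))
E
```

```text
100 [(74.0, -10.0, -18.0), (74.0, -6.0, -19.0), (74.0, 1.0, -17.0), (74.0, 7.0, -16.0), (74.0, 12.0, -16.0)]
112 [(67.0, -10.0, -19.0), (67.0, -6.0, -19.0), (67.0, 1.0, -18.0), (67.0, 7.0, -18.0), (67.0, 12.0, -18.0)]
124 [(61.0, -11.0, -19.0), (61.0, -6.0, -18.0), (61.0, 1.0, -19.0), (61.0, 7.0, -18.0), (61.0, 12.0, -19.0)]
136 [(54.0, -11.0, -17.0), (54.0, -6.0, -17.0), (54.0, 1.0, -17.0), (54.0, 7.0, -18.0), (54.0, 12.0, -17.0)]
148 [(48.0, -11.0, -18.0), (48.0, -6.0, -17.0), (48.0, 1.0, -18.0), (48.0, 7.0, -17.0), (47.0, 12.0, -17.0)]
160 [(41.0, -11.0, -19.0), (41.0, -6.0, -18.0), (41.0, 1.0, -18.0), (41.0, 7.0, -19.0), (41.0, 12.0, -17.0)]
172 [(34.0, -11.0, -17.0), (34.0, -6.0, -19.0), (34.0, 1.0, -18.0), (34.0, 7.0, -18.0), (34.0, 12.0, -18.0)]
184 [(27.0, -11.0, -17.0), (27.0, -6.0, -19.0), (27.0, 1.0, -19.0), (27.0, 7.0, -20.0), (27.0, 12.0, -18.0)]
196 [(19.0, -11.0, -18.0), (19.0, -7.0, -18.0), (19.0, 1.0, -18.0), (19.0, 8.0, -18.0), (19.0, 12.0, -17.0)]
208 [(12.0, -11.0, -17.0), (12.0, -7.0, -17.0), (12.0, 1.0, -18.0), (12.0, 8.0, -17.0), (12.0, 12.0, -18.0)]
220 [(9.0, -11.0, -30.0), (8.0, -6.0, -28.0), (4.0, 1.0, -18.0), (8.0, 7.0, -26.0), (9.0, 12.0, -30.0)]
232 [(9.0, -10.0, -47.0), (7.0, -6.0, -44.0), (-4.0, 1.0, -16.0), (8.0, 7.0, -44.0), (9.0, 11.0, -47.0)]
244 [(9.0, -9.0, -62.0), (7.0, -5.0, -59.0), (-11.0, 1.0, -18.0), (7.0, 6.0, -59.0), (9.0, 10.0, -62.0)]
256 [(9.0, -8.0, -74.0), (7.0, -5.0, -70.0), (-19.0, 1.0, -17.0), (3.0, 6.0, -62.0), (9.0, 9.0, -74.0)]
268 [(9.0, -7.0, -84.0), (4.0, -5.0, -75.0), (-27.0, 1.0, -18.0), (-2.0, 6.0, -64.0), (9.0, 8.0, -85.0)]
280 [(9.0, -7.0, -93.0), (-2.0, -5.0, -75.0), (-35.0, 1.0, -18.0), (-7.0, 6.0, -65.0), (9.0, 8.0, -93.0)]
292 [(9.0, -6.0, -101.0), (-6.0, -5.0, -77.0), (-44.0, 1.0, -18.0), (-44.0, 8.0, -18.0), (8.0, 8.0, -99.0)]
[[255.4017 207.989 ]]
```

View pics/w3c.png

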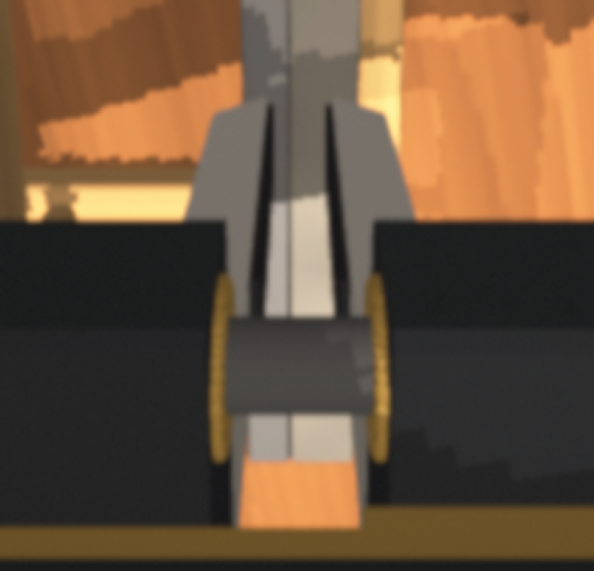

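The fingers straddle the column of the stone at y of about ±6 mm, inside its thickness. I'll check where the fingertips really are in tool coordinates, using the free-air views.

```bash
python3 - <<'E'
from h import *
np.set_printoptions(precision=4,suppress=True)
for n in ('w0','w1','w2'):
    c=np.load(n+'.npz');T=c['T']@np.linalg.inv(c['T_tool_cam']);W=cloud(c,c['T']);Q=(W-T[:3,3])@T[:3,:3]*1000
    z=Q[...,2];m=(abs(Q[...,1])<75)&(abs(Q[...,0])<30)&(z<60)&(W[...,2]>.09)
    P=Q[m];print(n,T[:3,3],len(P),P.max(0),P.min(0));i=np.argsort(-P[:,2])[:400:40];print(P[i])
E
```

```text
w0 [0.2002 0.512  0.1846] 40962 [ 29.9999  59.8279 -20.1079] [ -12.9073  -59.8179 -153.3607]
[[ -0.7822  47.0339 -20.1079]
 [  7.6645  48.2467 -22.6107]
 [  7.3399  48.0673 -23.413 ]
 [  8.3773  52.2982 -24.601 ]
 [  6.9067  46.9854 -25.5657]
 [  8.5019 -48.8401 -26.5982]
 [ -0.8763 -47.5112 -27.4964]
 [ -7.9336 -47.1762 -28.3428]
 [  7.0378  46.6546 -29.1515]
 [  6.7059 -48.1313 -29.8274]]
w1 [0.5348 0.1884 0.1994] 40577 [ 29.9996  60.193  -20.9065] [ -12.3829  -58.8412 -154.0389]
[[  5.6765 -46.5397 -20.9065]
 [  8.7194  51.6039 -22.521 ]
 [  1.7407  47.6924 -23.6781]
 [  8.9434  49.8304 -24.8571]
 [  5.6473 -45.9426 -25.7699]
 [ -6.3652  48.0579 -26.6526]
 [  6.9393 -45.985  -27.5855]
 [  9.0152  53.9914 -28.3797]
 [  8.0793  49.3707 -29.0731]
 [ -2.4053 -46.5608 -29.9663]]
w2 [0.5387 0.1882 0.1885] 31979 [ 29.9997  74.8542 -21.275 ] [  -9.4681  -73.0826 -153.8109]
[[  7.047    0.5011 -21.275 ]
 [  7.1852   0.5073 -25.0151]
 [  8.5775   3.9133 -27.1597]
 [  7.4564   1.6387 -28.9818]
 [  8.7111 -10.049  -30.742 ]
 [  8.6033 -11.0803 -32.0256]
 [  9.1422   5.9987 -33.4661]
 [  9.0653   7.049  -34.7976]
 [  7.3714   1.0663 -36.3853]
 [  8.926   -2.1511 -37.4288]]
```

Key finding: all three wrist views show the fingertips at tool z ≈ -20 mm, not +19, so the reported TCP sits about 39 mm beyond the real grasp point. That explains both misses. I'll correct for it: open, go 39 mm deeper, grip.

Emit:
play_rows(
  motion=[
    [[0,0.003,0,0,0,0,0.4],[0,0.003,0,0,0,0,0.4],[0,0.003,0,0,0,0,0.4],[0,0.003,0,0,0,0,0.4],[0,0.003,0,0,0,0,0.4],[0,0.003,0,0,0,0,0.4],[0,0.003,0,0,0,0,0.4],[0,0.003,0.08,0,0,0,0.4],[0,0.003,0.155,0,0,0,0.4],[0,0.003,0.155,0,0,0,0.4]],
  ],
)

```text
time_s: 6.85
ee_pos: [0.5349, 0.1874, 0.015]
eef_rot: [-3.138, 0.002, 1.386]
force: [-0.5, -1.4, 0.1]
grip_width: 0.0657
grip_force: 0.0
```

Emit:
play_rows(
  motion=[
    [[0,0,0,0,0,0,-0.8],[0,0,0,0,0,0,-0.8],[0,0,0,0,0,0,-0.8],[0,0,0,0,0,0,-0.8],[0,0,0,0,0,0,-0.8],[0,0,0,0,0,0,-0.8],[0,0,0,0,0,0,-0.8],[0,0,0,0,0,0,-0.8]],
  ],
  grip_force=45,
)

```text
time_s: 7.65
ee_pos: [0.5363, 0.1878, 0.0173]
eef_rot: [3.141, -0.0, 1.387]
force: [-1.7, -0.6, 3.4]
grip_width: 0.0251
grip_force: 45.0
```

Gripped: 25.1 mm at 45 N. Now lift, carry to bare counter near (0.61, 0.0), and tip 50° about the stone's length.

Emit:
play_rows(
  motion=[
    [[0,0,-0.1,0,0,0,-0.8],[0,0,-0.25,0,0,0,-0.8],[0,0,-0.42,0,0,0,-0.8],[0,0,-0.6,0,0,0,-0.8],[0,0,-0.6,0,0,0,-0.8]],
  ],
)

```text
time_s: 8.15
ee_pos: [0.5383, 0.1884, 0.1727]
eef_rot: [3.134, -0.004, 1.387]
force: [-0.2, -0.5, -4.9]
grip_width: 0.0249
grip_force: 45.0
```

Emit:
play_rows(
  motion=[
    [[-0.15,0.1,0,0,0,0,-0.8],[-0.32,0.2,0,-0.02,0,0,-0.8],[-0.5,0.3,0,-0.043,0,0,-0.8],[-0.684,0.428,0,-0.066,0,0,-0.8],[-0.684,0.428,0.12,-0.09,0,0,-0.8],[-0.684,0.428,0.25,-0.113,0,0,-0.8],[-0.684,0.428,0.38,-0.139,0,0,-0.8],[-0.684,0.428,0.468,-0.139,0,0,-0.8],[-0.684,0.428,0.468,-0.139,0,0,-0.8],[-0.684,0.428,0.468,-0.139,0,0,-0.8]],
  ],
)

```text
time_s: 9.15
ee_pos: [0.6173, -0.014, 0.0893]
eef_rot: [2.355, -0.028, 1.406]
force: [0.2, -0.2, -4.1]
grip_width: 0.0245
grip_force: 45.0
```

```bash
python3 - <<'E'
from h import *
from station import camera
np.set_printoptions(precision=4,suppress=True)
T=tool();print(T)
c=wrist('w4');W=cloud(c,c['T']);Q=(W-T[:3,3])@T[:3,:3]*1000
# stone in tool coords
m=(abs(Q[...,0])<100)&(abs(Q[...,1])<13)&(Q[...,2]<30)&(Q[...,2]>-60)&(abs(Q[...,0])>15)
P=Q[m];print(m.sum(),P.min(0),P.max(0))
c=camera('scene');np.savez('s4.npz',**c);a=c['frame'][130:280,170:370,::-1]
cv2.imwrite('pics/chk4.png',np.hstack([cv2.resize(a,(400,300),interpolation=2),cv2.resize(np.load('w4.npz')['frame'][:,:,::-1],(400,300))]))
E
```

```text
[[ 0.1637  0.6935  0.7016  0.6173]
 [ 0.9861 -0.1354 -0.0962 -0.014 ]
 [ 0.0283  0.7076 -0.7061  0.0893]
 [ 0.      0.      0.      1.    ]]
10887 [-66.6437 -11.6224 -58.3722] [ 85.7406  12.9997 -53.2271]
```

View pics/chk4.png

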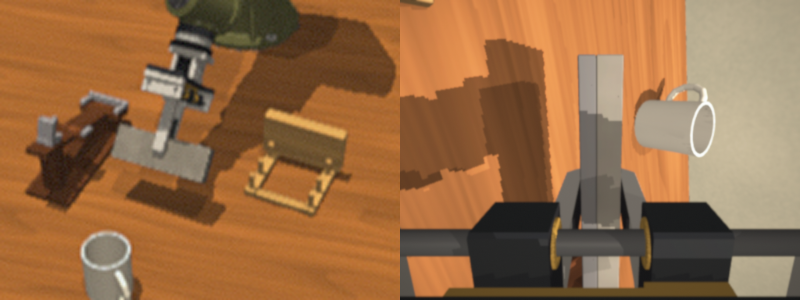

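The stone is held at about 45° over bare counter: scene crop (160,150), with the mug clear at (675,125) in the wrist view. Next: the remaining motion to contact height.

```bash
cat >> h.py <<'E'
def goalR(pos,Rg):
    T=tool();s=T[:3,:3].T@(np.array(pos)-T[:3,3])/.25
    w=R.from_matrix(T[:3,:3].T@Rg).as_rotvec()/(2*np.pi)
    return np.round(s,4).tolist(),np.round(w,4).tolist()
E
python3 - <<'E'
from h import *
R0=R.from_euler('xyz',[np.pi,0,1.386]);Rg=(R0*R.from_euler('x',-50,degrees=True)).as_matrix()
for h in (.03,.013): print(goalR([.615,0,h],Rg))
E
```

```text
([0.0503, -0.1924, 0.1562], [-0.0133, -0.005, 0.001])
([0.0491, -0.2407, 0.204], [-0.0133, -0.005, 0.001])
```

Emit:
play_rows(
  motion=[
    [[0.05,-0.09,0.07,-0.007,-0.003,0.001,-0.8],[0.05,-0.19,0.155,-0.013,-0.005,0.001,-0.8],[0.05,-0.19,0.155,-0.013,-0.005,0.001,-0.8],[0.05,-0.19,0.155,-0.013,-0.005,0.001,-0.8],[0.05,-0.19,0.155,-0.013,-0.005,0.001,-0.8]],
  ],
)

```text
time_s: 9.75
ee_pos: [0.6296, -0.0164, 0.0829]
eef_rot: [2.357, -0.03, 1.41]
force: [-0.5, 0.7, -4.8]
grip_width: 0.0251
grip_force: 45.0
```

```bash
python3 - <<'E'
from h import *
R0=R.from_euler('xyz',[np.pi,0,1.386]);Rg=(R0*R.from_euler('x',-50,degrees=True)).as_matrix()
T=tool();print(T.round(4));print(goalR([.615,0,.03],Rg));
# world-frame down 1mm and +x expressed in tool
print(T[:3,:3].T@np.array([0,0,-.01])/.25, T[:3,:3].T@np.array([-.0983,.0184,0])*1/.25)
E
```

```text
[[ 0.1599  0.6949  0.7011  0.6296]
 [ 0.9867 -0.1337 -0.0924 -0.0164]
 [ 0.0295  0.7065 -0.7071  0.0829]
 [ 0.      0.      0.      1.    ]]
([0.0492, -0.1987, 0.1027], [-0.014, -0.006, -0.0009])
[-0.00118113 -0.0282607   0.02828317] [ 0.00976244 -0.2830951  -0.28246249]
```

```bash
python3 - <<'E'
from station import get_obs
import numpy as np
o=get_obs();print(np.round(o['qpos'],3),np.round(o['tau'],1))
E
```

```text
[-0.061  0.304  2.024 -1.04   0.057  1.131] [ -0.1 -47.3 -28.9  -0.1  -1.3   0. ]
```

Joint 4 is at its limit and joint 5 is near 0, because outward tilt drives q5 to zero. Inward tilt has plenty of range, so I'll go upright first and then tip towards the robot.

```bash
python3 - <<'E'
from h import *
R0=R.from_euler('xyz',[np.pi,0,np.pi/2])
print(goalR([.52,0,.17],R0.as_matrix()))
T=np.eye(4)
E
```

```text
([0.005, -0.0671, -0.5597], [0.125, 0.0056, -0.0261])
```

Emit:
play_rows(
  motion=[
    [[0,0.05,-0.15,0.02,0,-0.004,-0.8],[0,0,-0.3,0.04,0,-0.008,-0.8],[0,-0.067,-0.45,0.06,0,-0.013,-0.8],[0.005,-0.067,-0.56,0.08,0.003,-0.02,-0.8],[0.005,-0.067,-0.56,0.1,0.005,-0.026,-0.8],[0.005,-0.067,-0.56,0.125,0.0056,-0.026,-0.8],[0.005,-0.067,-0.56,0.125,0.0056,-0.026,-0.8],[0.005,-0.067,-0.56,0.125,0.0056,-0.026,-0.8],[0.005,-0.067,-0.56,0.125,0.0056,-0.026,-0.8]],
  ],
)

```text
time_s: 10.65
ee_pos: [0.5212, -0.0003, 0.1699]
eef_rot: [-3.138, -0.002, 1.571]
force: [0.0, 0.0, -5.1]
grip_width: 0.0248
grip_force: 45.0
```

```bash
python3 - <<'E'
from h import *
from station import get_obs
R0=R.from_euler('xyz',[np.pi,0,np.pi/2])
Rg=(R0*R.from_euler('x',50,degrees=True)).as_matrix()
print(np.round(get_obs()['qpos'],3),goalR([.50,-0.005,.05],Rg))
E
```

```text
[-7.200e-02  2.510e-01  1.619e+00  1.000e-03  1.275e+00 -7.200e-02] ([-0.0196, -0.0828, 0.4798], [0.1383, -0.0002, 0.0002])
```

Emit:
play_rows(
  motion=[
    [[-0.02,0,0.05,0.022,0,0,-0.8],[-0.02,-0.03,0.1,0.044,0,0,-0.8],[-0.02,-0.06,0.2,0.066,0,0,-0.8],[-0.02,-0.08,0.3,0.088,0,0,-0.8],[-0.02,-0.083,0.4,0.11,0,0,-0.8],[-0.02,-0.083,0.48,0.139,0,0,-0.8],[-0.02,-0.083,0.48,0.139,0,0,-0.8],[-0.02,-0.083,0.48,0.139,0,0,-0.8]],
  ],
)

```text
time_s: 11.45
ee_pos: [0.4988, -0.0047, 0.0474]
eef_rot: [-2.267, -0.0, 1.571]
force: [-0.1, -0.6, -3.4]
grip_width: 0.0248
grip_force: 45.0
```

```bash
python3 - <<'E'
from h import *
from station import get_obs
T=tool();print(T.round(4),np.round(get_obs()['qpos'],3))
# lowest stone corner height & finger/body
for n,p in {'edge':[0,.0125,.002],'tip':[0,.025,-.02],'body':[0,.0885,-.117]}.items(): print(n,(T[:3,3]+T[:3,:3]@p)[2])
print('down10mm',T[:3,:3].T@np.array([0,0,-.01])/.25,'out 10mm',T[:3,:3].T@np.array([.01,0,0])/.25)
c=wrist('w5');W=cloud(c,c['T']);Q=(W-T[:3,3])@T[:3,:3]*1000
m=(abs(Q[...,0])>20)&(abs(Q[...,0])<90)&(abs(Q[...,1])<14)&(Q[...,2]<0)&(Q[...,2]>-70)
P=Q[m];print(m.sum(),P.min(0),P.max(0),np.median(P,0))
E
```

```text
[[ 2.000e-04  6.411e-01 -7.675e-01  4.988e-01]
 [ 1.000e+00  2.000e-04  4.000e-04 -4.700e-03]
 [ 4.000e-04 -7.675e-01 -6.411e-01  4.740e-02]
 [ 0.000e+00  0.000e+00  0.000e+00  1.000e+00]] [-0.057  0.934  1.108 -0.047  1.974 -0.056]
edge 0.03654545709424029
tip 0.041054902185724405
body 0.0545009475894665
down10mm [-1.60038053e-05  3.06998753e-02  2.56421021e-02] out 10mm [ 9.58821170e-06  2.56421063e-02 -3.06998745e-02]
10113 [-67.03035684 -12.55663902 -59.18418682] [ 85.65979552  12.55669823 -53.80089844] [ 48.07212794   0.16360936 -56.7181371 ]
```

Emit:
play_rows(
  motion=[
    [[0,0.04,0.033,0,0,0,-0.8],[0,0.08,0.067,0,0,0,-0.8],[0,0.1,0.083,0,0,0,-0.8],[0,0.107,0.09,0,0,0,-0.8],[0,0.11,0.092,0,0,0,-0.8],[0,0.11,0.092,0,0,0,-0.8]],
  ],
)

```text
time_s: 12.1
ee_pos: [0.4995, -0.0048, 0.0145]
eef_rot: [-2.269, -0.001, 1.57]
force: [-0.5, -0.2, -3.8]
grip_width: 0.0249
grip_force: 45.0
```

Emit:
play_rows(
  motion=[
    [[0,0.006,0.005,0,0,0,-0.8],[0,0.009,0.008,0,0,0,-0.8],[0,0.011,0.009,0,0,0,-0.8],[0,0.011,0.009,0,0,0,-0.8]],
  ],
)

```text
time_s: 12.5
ee_pos: [0.4994, -0.0048, 0.0109]
eef_rot: [-2.268, -0.001, 1.57]
force: [-0.5, -0.7, -2.5]
grip_width: 0.0246
grip_force: 45.0
```

Emit:
play_rows(
  motion=[
    [[0,-0.014,0,0,0,0,-0.32],[0,-0.028,0,0,0,0,-0.17],[0,-0.044,0,0,0,0,0],[0,-0.057,0,0,0,0,0.14],[0,-0.07,0,0,0,0,0.28],[0,-0.07,0,0,0,0,0.28],[0,-0.057,-0.015,0,0,0,0.28],[0,-0.044,-0.031,0,0,0,0.28],[0,-0.031,-0.046,0,0,0,0.28],[0,-0.018,-0.062,0,0,0,0.28]],
  ],
)

```text
time_s: 13.5
ee_pos: [0.5089, -0.0048, 0.0239]
eef_rot: [-2.269, -0.001, 1.57]
force: [-0.7, -0.7, -1.1]
grip_width: 0.0602
grip_force: 0.7
```

```bash
python3 - <<'E'
from h import *
from station import camera
T=tool()
c=wrist('w6');s=camera('scene')
cv2.imwrite('pics/chk6.png',np.hstack([cv2.resize(s['frame'][120:255,190:370,::-1],(400,300),interpolation=2),cv2.resize(c['frame'][:,:,::-1],(400,300))]))
W=cloud(c,c['T']);Q=(W-T[:3,3])@T[:3,:3]*1000
for x in (40,50,60):
    m=(abs(Q[...,0]-x)<1.5)&(W[...,2]<.12)&(W[...,2]>.003);P=W[m]*1000
    print(x,len(P));print(P[np.argsort(P[:,0])][::max(1,len(P)//12)].round(0).tolist())
E
```

```text
40 585
[[65.0, 36.0, 112.0], [68.0, 36.0, 90.0], [88.0, 35.0, 68.0], [98.0, 35.0, 35.0], [498.0, 35.0, 25.0], [523.0, 34.0, 37.0], [539.0, 35.0, 44.0], [548.0, 36.0, 48.0], [550.0, 36.0, 42.0], [552.0, 34.0, 37.0], [554.0, 37.0, 37.0], [556.0, 34.0, 30.0], [558.0, 34.0, 27.0]]
50 632
[[55.0, 47.0, 116.0], [62.0, 46.0, 81.0], [67.0, 44.0, 62.0], [72.0, 47.0, 21.0], [118.0, 44.0, 6.0], [521.0, 47.0, 36.0], [539.0, 45.0, 44.0], [548.0, 45.0, 48.0], [550.0, 46.0, 43.0], [552.0, 46.0, 39.0], [554.0, 46.0, 34.0], [556.0, 45.0, 31.0], [558.0, 44.0, 27.0]]
60 643
[[47.0, 57.0, 118.0], [52.0, 57.0, 90.0], [57.0, 55.0, 59.0], [66.0, 56.0, 22.0], [503.0, 57.0, 27.0], [525.0, 55.0, 37.0], [542.0, 56.0, 46.0], [548.0, 55.0, 47.0], [550.0, 56.0, 42.0], [552.0, 54.0, 39.0], [554.0, 55.0, 37.0], [556.0, 57.0, 33.0], [558.0, 56.0, 27.0]]
```

View pics/chk6.png

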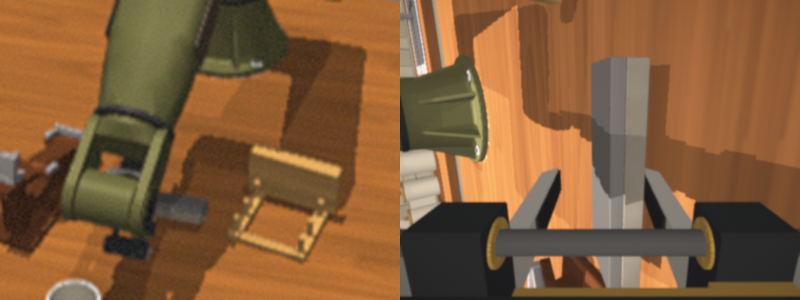

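The wrist view shows the stone leaning on the lower finger, now at about 25° (depth slope: 498 mm, 25 high to 548 mm, 48 high). I'll lower a bit more and draw the finger out gently.

Emit:
play_rows(
  motion=[
    [[0,0.008,0.006,0,0,0,0.28],[0,0.015,0.012,0,0,0,0.28],[0,0.028,-0.003,0,0,0,0.28],[0,0.041,-0.018,0,0,0,0.28],[0,0.053,-0.034,0,0,0,0.28],[0,0.066,-0.049,0,0,0,0.28],[0,0.079,-0.065,0,0,0,0.28],[0,0.092,-0.08,0,0,0,0.28],[0,0.105,-0.095,0,0,0,0.28],[0,0.118,-0.11,0,0,0,0.28]],
  ],
)

```text
time_s: 14.6
ee_pos: [0.5488, -0.0048, 0.0192]
eef_rot: [-2.269, -0.001, 1.57]
force: [-0.2, -0.1, 0.3]
grip_width: 0.0597
grip_force: 0.0
```

```bash
python3 - <<'E'
from h import *
T=tool()
c=wrist('w7')
W=cloud(c,c['T']);Q=(W-T[:3,3])@T[:3,:3]*1000
for x in (40,55):
    m=(abs(Q[...,0]-x)<1.5)&(W[...,2]<.12)&(W[...,2]>.003)&(W[...,0]>.4);P=W[m]*1000
    print(x,len(P));print(P[np.argsort(P[:,0])][::max(1,len(P)//12)].round(0).tolist())
R0=R.from_euler('xyz',[np.pi,0,np.pi/2])
print(goalR([.60,-0.005,.18],R0.as_matrix()), 'up/out 50mm',T[:3,:3].T@np.array([.05,0,.05])/.25)
E
```

```text
40 373
[[503.0, 34.0, 25.0], [512.0, 34.0, 25.0], [521.0, 35.0, 26.0], [530.0, 35.0, 26.0], [537.0, 37.0, 26.0], [543.0, 35.0, 26.0], [550.0, 34.0, 26.0], [556.0, 35.0, 26.0], [560.0, 37.0, 25.0], [560.0, 36.0, 4.0], [560.0, 36.0, 15.0], [561.0, 37.0, 19.0], [561.0, 34.0, 10.0]]
55 398
[[502.0, 50.0, 25.0], [513.0, 52.0, 25.0], [522.0, 49.0, 26.0], [530.0, 49.0, 26.0], [537.0, 49.0, 26.0], [544.0, 49.0, 26.0], [551.0, 51.0, 26.0], [556.0, 52.0, 25.0], [560.0, 50.0, 20.0], [560.0, 51.0, 18.0], [560.0, 50.0, 8.0], [561.0, 49.0, 24.0], [561.0, 51.0, 24.0]]
([-0.0001, -0.3621, -0.5692], [-0.1389, -0.0002, -0.0]) up/out 50mm [ 2.45264289e-04 -2.47042858e-02 -2.81761669e-01]
```

The stone lies flat on the counter: top level at 25–26 mm, x 0.502–0.560. Withdraw, then look at the stand.

Emit:
play_rows(
  motion=[
    [[0,0,-0.12,0,0,0,0.28],[0,-0.02,-0.3,0,0,0,0.28],[0,-0.05,-0.56,0,0,0,0.28],[0,-0.05,-0.56,0,0,0,0.28]],
  ],
)

```text
time_s: 15.05
ee_pos: [0.6357, -0.0049, 0.1177]
eef_rot: [-2.268, -0.001, 1.57]
force: [61.6, -2.3, 26.5]
grip_width: 0.0601
grip_force: 0.0
```

```bash
python3 - <<'E'
from h import *
print(goalR([.57,-0.19,.27],R.from_euler('xyz',[np.pi,0,0]).as_matrix()),tool()[:3,3])
print(goalR([.57,-0.08,.27],R.from_euler('xyz',[np.pi,0,0.785]).as_matrix()))
E
```

```text
([-0.7402, -0.6361, -0.1908], [-0.1087, 0.1084, 0.2325]) [ 0.6357186  -0.00485154  0.11765072]
([-0.3002, -0.636, -0.1903], [-0.1316, 0.0544, 0.1168])
```

```bash
python3 - <<'E'
from h import *
from station import get_obs,camera
o=get_obs();print({k:np.round(o[k],2).tolist() for k in('force','qpos','joint_vel','ee_pos')})
for n in('scene','top'):
    c=camera(n);W=cloud(c,c['T']);m=(W[...,2]>.05)&(W[...,2]<.1)&(W[...,0]>.76)&(W[...,0]<.9)&(abs(W[...,1]+.03)<.08)
    c0=np.load(n+'0.npz');W0=cloud(c0,c0['T']);m0=(W0[...,2]>.05)&(W0[...,2]<.1)&(W0[...,0]>.76)&(W0[...,0]<.9)&(abs(W0[...,1]+.03)<.08)
    print(n,m.sum(),W[m].mean(0),m0.sum(),W0[m0].mean(0))
print(get_obs()['force'])
E
```

```text
{'force': [61.59, -2.26, 26.51], 'qpos': [-0.05, 1.31, 0.23, -0.06, 2.47, -0.08], 'joint_vel': [-0.01, 0.01, -0.13, -0.08, 1.68, -0.1], 'ee_pos': [0.64, -0.0, 0.12]}
scene 484 [ 0.82052233 -0.03294548  0.07317915] 477 [ 0.8208768  -0.03277359  0.07368109]
top 23 [ 0.81346087 -0.07160381  0.08330899] 199 [ 0.81597452 -0.03405488  0.07718131]
[ 0.86296017 -0.42255009 -2.29134566]
```

The force spike was inertial: q3 ran up against its range end, and the reading is now about 0. The mug is unmoved. Continue to the stand view.

Emit:
play_rows(
  motion=[
    [[-0.1,-0.2,-0.06,-0.04,0.02,0.03,0.28],[-0.2,-0.4,-0.12,-0.08,0.03,0.06,0.28],[-0.3,-0.636,-0.19,-0.1316,0.0544,0.1168,0.28],[-0.3,-0.636,-0.19,-0.1316,0.0544,0.1168,0.28],[-0.3,-0.636,-0.19,-0.1316,0.0544,0.1168,0.28],[-0.3,-0.636,-0.19,-0.1316,0.0544,0.1168,0.28],[-0.3,-0.636,-0.19,-0.1316,0.0544,0.1168,0.28],[-0.3,-0.636,-0.19,-0.1316,0.0544,0.1168,0.28],[-0.3,-0.636,-0.19,-0.1316,0.0544,0.1168,0.28],[-0.3,-0.636,-0.19,-0.1316,0.0544,0.1168,0.28]],
  ],
)

```text
time_s: 16.15
ee_pos: [0.5701, -0.0798, 0.2717]
eef_rot: [3.134, -0.007, 0.785]
force: [-0.3, 0.6, 0.0]
grip_width: 0.0599
grip_force: 0.0
```

```bash
python3 - <<'E'
from h import *
print(goalR([.57,-0.19,.27],R.from_euler('xyz',[np.pi,0,0]).as_matrix()),tool()[:3,3])
E
```

```text
([-0.3119, 0.3117, 0.0073], [0.0008, -0.0015, 0.1249]) [ 0.57009145 -0.07975608  0.27171725]
```

Emit:
play_rows(
  motion=[
    [[-0.31,0.31,0,0,0,0.125,0.28],[-0.31,0.31,0,0,0,0.125,0.28],[-0.31,0.31,0,0,0,0.125,0.28],[-0.31,0.31,0,0,0,0.125,0.28],[-0.31,0.31,0,0,0,0.125,0.28],[-0.31,0.31,0,0,0,0.125,0.28],[-0.31,0.31,0,0,0,0.125,0.28],[-0.31,0.31,0,0,0,0.125,0.28]],
  ],
)

```text
time_s: 16.95
ee_pos: [0.5703, -0.1897, 0.2695]
eef_rot: [-3.141, -0.005, 0.002]
force: [0.5, 0.1, 0.8]
grip_width: 0.0602
grip_force: 0.0
```

```bash
python3 - <<'E'
from h import *
np.set_printoptions(precision=4,suppress=True)
c=wrist('w8');W=cloud(c,c['T']);print(tool()[:3,3])
m=(W[...,2]>.04)&(W[...,2]<.18)&(W[...,1]<-.1)
v,u=np.where(m);print(u.min(),u.max(),v.min(),v.max())
print(W[m].min(0),W[m].max(0))
cv2.imwrite('pics/w8b.png',cv2.resize(c['frame'][:,:,::-1],(768,576),interpolation=2))
s=(W[...,2]>.018)&(W[...,2]<.032)&(W[...,1]>-.12)&(W[...,1]<.11)&(W[...,0]>.47)&(W[...,0]<.6)
print('stone',s.sum(),W[s].min(0),W[s].max(0))
E
```

```text
[ 0.5702 -0.1897  0.2695]
216 298 75 276
[ 0.4094 -0.2392  0.0474] [ 0.6727 -0.1337  0.1652]
stone 4827 [ 0.5027 -0.0894  0.018 ] [0.5602 0.0813 0.0284]
```

View pics/w8b.png

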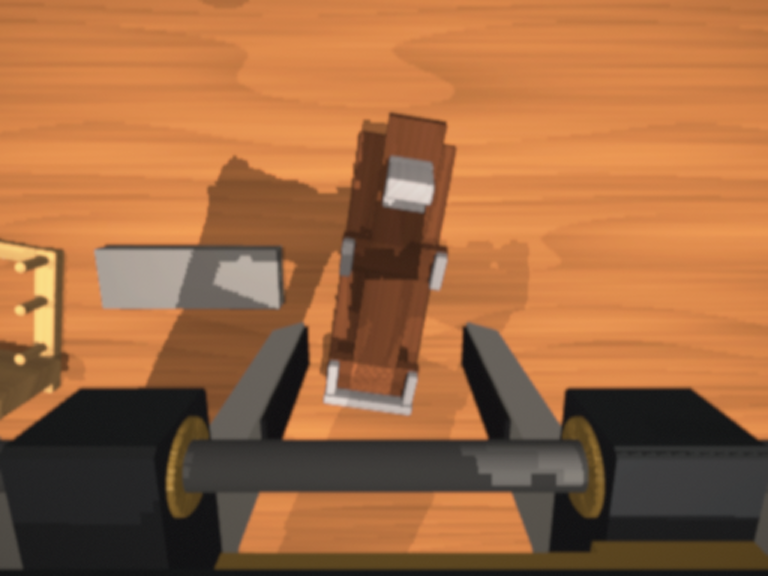

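The wrist view shows the stand: low stop at (370,403), jaw tab at (410,180), cheeks at (347,257)/(439,268) and (333,378)/(410,388). The stone lies flat at (190,277). Fit the bed frame to this cloud.

```bash
python3 - <<'E'
from h import *
np.set_printoptions(precision=2,suppress=True)
from scipy.optimize import least_squares
c=np.load('w8.npz');W=cloud(c,c['T'])
C=W[(W[...,2]>.04)&(W[...,2]<.18)&(W[...,1]<-.12)&(W[...,0]>.39)&(W[...,0]<.68)]
g=lambda uv:W[int(uv[1]/1.5),int(uv[0]/1.5)]
a,b,d,e=g((347,262)),g((438,275)),g((333,378)),g((410,388));print(a,b,d,e)
ps=np.arctan2(*((a-d+b-e)[[1,0]]));print('psi',ps)
def bed(o,ps,al=.32): return np.array([o[0],o[1],.075]),(R.from_euler('z',ps)*R.from_euler('y',-al)).as_matrix()
# guess origin: cheek centres at bed x=60 (a,b)
mid=(a+b)/2; o=mid[:2]-.06*np.cos(.32)*np.array([np.cos(ps),np.sin(ps)])
for it in range(6):
    O,B=bed(o,ps);Q=(C-O)@B*1000
    sp=(abs(Q[:,1])<16)&(Q[:,0]>-75)&(Q[:,0]<80)&(abs(Q[:,2])<12)
    A=np.c_[Q[sp][:,0],Q[sp][:,1],np.ones(sp.sum())];pl=np.linalg.lstsq(A,Q[sp][:,2],rcond=None)[0]
    up=(abs(Q[:,2]-10)<2.5)&(abs(Q[:,1])<45)
    L=up&(Q[:,1]>20)&(((Q[:,0]<-55)&(Q[:,0]>-82))|((Q[:,0]>42)&(Q[:,0]<78)));Rr=up&(Q[:,1]<-20)&(((Q[:,0]<-55)&(Q[:,0]>-82))|((Q[:,0]>42)&(Q[:,0]<78)))
    st=(Q[:,2]>11.5)&(Q[:,2]<18)&(abs(Q[:,1])<30)&(Q[:,0]<-70)
    print('plane',pl,'n',sp.sum(),'cheek L',np.percentile(Q[L][:,1],[2,50,98]),'R',np.percentile(Q[Rr][:,1],[2,50,98]),'stop x',np.percentile(Q[st][:,0],[2,50,98]),st.sum())
    hi=up&(abs(abs(Q[:,1])-34)<9)&(Q[:,0]>20)&(Q[:,0]<100);print('hi cheek x',np.percentile(Q[hi][:,0],[2,98]),'lo',np.percentile(Q[up&(abs(abs(Q[:,1])-34)<9)&(Q[:,0]<0)][:,0],[2,98]))
    # symmetric centre line fit: y of both cheeks vs x
    x=np.r_[Q[L][:,0],Q[Rr][:,0]];y=np.r_[Q[L][:,1],Q[Rr][:,1]];s=np.r_[np.ones(L.sum()),-np.ones(Rr.sum())]
    k=np.linalg.lstsq(np.c_[np.ones(len(x)),x,s],y,rcond=None)[0];print('center y',k,'ps',ps,'o',o)
    ps+=k[1]*.9;n=np.array([-np.sin(ps),np.cos(ps)]);o=o+n*k[0]/1000
tab=(Q[:,2]>40)&(Q[:,2]<60)&(Q[:,0]>80);print('tab',np.percentile(Q[tab],[2,98],axis=0),tab.sum())
jw=(abs(Q[:,2]-12)<2)&(Q[:,0]>85)&(Q[:,0]<160)&(abs(Q[:,1])<31);print('jaw',np.percentile(Q[jw],[2,98],axis=0),jw.sum())
np.savez('bed.npz',o=o,ps=ps)
E
```

```text
[ 0.57 -0.16  0.11] [ 0.55 -0.23  0.1 ] [ 0.45 -0.14  0.07] [ 0.44 -0.21  0.06]
psi -0.15433877720120714
plane [-0.   -0.   -0.23] n 2444 cheek L [24.05 36.1  40.78] R [-39.56 -35.04 -26.14] stop x [-90.73 -84.89 -81.01] 243
hi cheek x [50.14 78.18] lo [-83.16 -47.99]
center y [ 0.42  0.   35.33] ps -0.15433877720120714 o [ 0.5  -0.19]
plane [-0.   -0.   -0.23] n 2446 cheek L [23.94 35.63 40.3 ] R [-40.02 -35.59 -26.21] stop x [-90.74 -84.86 -80.94] 241
hi cheek x [50.14 78.26] lo [-83.28 -48.04]
center y [ 0.01  0.   35.33] ps -0.14992175205630212 o [ 0.5  -0.19]
plane [-0.   -0.   -0.23] n 2446 cheek L [23.99 35.61 40.29] R [-40.   -35.55 -26.15] stop x [-90.74 -84.89 -80.93] 242
hi cheek x [50.11 78.24] lo [-83.28 -48.06]
center y [-0.01  0.   35.34] ps -0.14915354701030098 o [ 0.5  -0.19]
plane [-0.   -0.   -0.24] n 2446 cheek L [24.03 35.64 40.31] R [-40.   -35.53 -26.12] stop x [-90.74 -84.9  -80.92] 242
hi cheek x [50.1  78.23] lo [-83.29 -48.07]
center y [ 0.    0.   35.34] ps -0.14886958822080731 o [ 0.5  -0.19]
plane [-0.   -0.   -0.24] n 2446 cheek L [24.03 35.64 40.31] R [-40.   -35.54 -26.12] stop x [-90.74 -84.9  -80.92] 242
hi cheek x [50.1  78.23] lo [-83.29 -48.07]
center y [ 0.    0.   35.34] ps -0.14882773338104874 o [ 0.5  -0.19]
plane [-0.   -0.   -0.23] n 2445 cheek L [24.03 35.64 40.31] R [-40.   -35.54 -26.12] stop x [-90.74 -84.9  -80.92] 242
hi cheek x [50.1  78.23] lo [-83.29 -48.07]
center y [ 0.    0.   35.34] ps -0.14882156407785863 o [ 0.5  -0.19]
tab [[134.42 -14.41  40.72]
 [147.73  13.95  46.79]] 484
jaw [[114.11 -14.72  10.49]
 [147.75  14.52  13.82]] 206
```

The bed plane fit is excellent: slope residual 0, symmetric cheeks. Its edges show the origin needs about +4 mm up-slope, consistent with the camera's +0.8 mm height bias. Next, the stone's pose and the grasp.

```bash
python3 - <<'E'
from h import *
b=np.load('bed.npz');ps=float(b['ps']);o=b['o']+.0042*np.array([np.cos(ps),np.sin(ps)]);print('bed',o,ps);np.savez('bed2.npz',o=o,ps=ps)
c=np.load('w8.npz');W=cloud(c,c['T'])
s=(W[...,2]>.0235)&(W[...,2]<.03)&(W[...,1]>-.12)&(W[...,1]<.11)&(W[...,0]>.47)&(W[...,0]<.6)
r=cv2.minAreaRect((W[s][:,:2]*1000).astype(np.float32));print(r,np.median(W[s][:,2]))
for y in (-.07,-.03,.03,.07):
    P=W[s&(abs(W[...,1]-y)<.008)];print(y,P[:,0].min(),P[:,0].max())
E
```

```text
bed [ 0.50803021 -0.18770358] -0.14882065473734024
((531.484375, -3.9507827758789062), (57.38039016723633, 170.46612548828125), 0.09663642942905426) 0.02574463330162674
-0.07 0.5031817123836855 0.5599329520988425
-0.03 0.5028276152925507 0.5599546823861575
0.03 0.502864377946761 0.5599985567849473
0.07 0.5027782978667354 0.5600208852546559
```

Emit:
play_rows(
  motion=[
    [[-0.03,-0.15,0,0,0,-0.023,0.9],[-0.06,-0.3,0,0,0,-0.046,0.9],[-0.1,-0.45,0,0,0,-0.07,0.9],[-0.13,-0.6,0,0,0,-0.093,0.9],[-0.155,-0.743,0.1,0,0,-0.117,0.9],[-0.155,-0.743,0.25,0,0,-0.14,0.9],[-0.155,-0.743,0.4,0,0,-0.165,0.9],[-0.155,-0.743,0.55,0,0,-0.19,0.9],[-0.155,-0.743,0.7,0,0,-0.21,0.9],[-0.155,-0.743,0.84,0,0,-0.233,0.9]],
  ],
)

```text
time_s: 18.0
ee_pos: [0.5322, -0.0037, 0.0579]
eef_rot: [3.137, -0.001, 1.471]
force: [0.3, -0.2, -1.0]
grip_width: 0.0894
grip_force: 0.0
```

```bash
python3 - <<'E'
from h import *
print(tool().round(4),goalR([.5315,-.004,-.015],R.from_euler('xyz',[np.pi,0,1.5717]).as_matrix()))
E
```

```text
[[ 9.940e-02  9.950e-01  4.700e-03  5.322e-01]
 [ 9.951e-01 -9.940e-02  2.000e-04 -3.700e-03]
 [ 7.000e-04  4.700e-03 -1.000e+00  5.790e-02]
 [ 0.000e+00  0.000e+00  0.000e+00  1.000e+00]] ([-0.0018, -0.0039, 0.2917], [0.0007, -0.0001, -0.016])
```

Emit:
play_rows(
  motion=[
    [[-0.002,-0.004,0,0,0,-0.016,0.9],[-0.002,-0.004,0.1,0,0,-0.016,0.9],[-0.002,-0.004,0.2,0,0,-0.016,0.9],[-0.002,-0.004,0.26,0,0,-0.016,0.9],[-0.002,-0.004,0.29,0,0,-0.016,0.9],[-0.002,-0.004,0.29,0,0,-0.016,0.9]],
  ],
)

```text
time_s: 18.6
ee_pos: [0.5313, -0.0041, -0.0137]
eef_rot: [3.138, -0.0, 1.565]
force: [0.6, -0.5, 0.2]
grip_width: 0.0895
grip_force: 0.0
```

Emit:
play_rows(
  motion=[
    [[0,0,0,0,0,0,0],[0,0,0,0,0,0,0],[0,0,0,0,0,0,0],[0,0,0,0,0,0,0],[0,0,0,0,0,0,0],[0,0,0,0,0,0,0],[0,0,0,0,0,0,0]],
  ],
  grip_force=40,
)

```text
time_s: 19.3
ee_pos: [0.5316, -0.0041, -0.0128]
eef_rot: [3.137, -0.0, 1.564]
force: [-2.2, 0.7, 4.8]
grip_width: 0.0573
grip_force: 40.0
```

Gripped across the width (57 mm, 40 N). Lift and compute the hover over the bed.

Emit:
play_rows(
  motion=[
    [[0,0,-0.05,0,0,0,0],[0,0,-0.2,0,0,0,0],[0,0,-0.4,0,0,0,0],[0,0,-0.6,0,0,0,0],[0,0,-0.8,0,0,0,0],[0,0,-0.85,0,0,0,0],[0,0,-0.85,0,0,0,0]],
  ],
)

```text
time_s: 20.0
ee_pos: [0.5309, -0.0042, 0.201]
eef_rot: [3.134, 0.0, 1.564]
force: [-0.0, -0.7, -5.2]
grip_width: 0.0576
grip_force: 40.0
```

```bash
cat >> h.py <<'E'
def bedT():
    b=np.load('bed2.npz');B=(R.from_euler('z',float(b['ps']))*R.from_euler('y',-.32)).as_matrix()
    return np.array([*b['o'],.075]),B
def bedgoal(x,y,z,dyaw=0):
    O,B=bedT();Rg=B@np.diag([1,-1,-1.])@R.from_euler('z',dyaw).as_matrix();return goalR(O+B@np.array([x,y,z]),Rg)
E
python3 - <<'E'
from h import *
O,B=bedT();T=tool()
print(T[:3,3],bedgoal(.003,0,-.013+.06),O+B@np.array([.003,0,.047]))
E
```

```text
[ 0.53088784 -0.00418289  0.20095622] ([-0.7279, -0.1364, 0.3205], [-0.0426, 0.0367, 0.2702]) [ 0.49622524 -0.18593367  0.12055776]
```

Emit:
play_rows(
  motion=[
    [[-0.1,-0.02,0,-0.004,0.003,0.023,0],[-0.2,-0.04,0,-0.007,0.006,0.046,0],[-0.3,-0.06,0,-0.011,0.009,0.07,0],[-0.4,-0.08,0,-0.015,0.012,0.093,0],[-0.5,-0.1,0,-0.018,0.016,0.116,0],[-0.6,-0.12,0,-0.022,0.019,0.14,0],[-0.728,-0.136,0,-0.026,0.022,0.163,0],[-0.728,-0.136,0,-0.03,0.025,0.187,0],[-0.728,-0.136,0,-0.033,0.028,0.21,0],[-0.728,-0.136,0,-0.037,0.031,0.233,0]],
  ],
)

```text
time_s: 21.0
ee_pos: [0.494, -0.1858, 0.196]
eef_rot: [3.106, -0.276, 0.088]
force: [0.6, -0.3, -4.5]
grip_width: 0.0578
grip_force: 40.0
```

```bash
python3 - <<'E'
from h import *
print(tool()[:3,3],bedgoal(.003,0,-.013+.05))
E
```

```text
[ 0.49401371 -0.18584226  0.19604044] ([-0.0723, -0.0076, 0.3327], [-0.0055, 0.0064, 0.0362])
```

Emit:
play_rows(
  motion=[
    [[-0.03,-0.003,0,-0.003,0.003,0.018,0],[-0.072,-0.008,0.05,-0.0055,0.0064,0.036,0],[-0.072,-0.008,0.18,-0.0055,0.0064,0.036,0],[-0.072,-0.008,0.3,-0.0055,0.0064,0.036,0],[-0.072,-0.008,0.33,-0.0055,0.0064,0.036,0],[-0.072,-0.008,0.33,-0.0055,0.0064,0.036,0],[-0.072,-0.008,0.33,-0.0055,0.0064,0.036,0]],
  ],
)

```text
time_s: 21.7
ee_pos: [0.5007, -0.1867, 0.1152]
eef_rot: [3.138, -0.324, -0.14]
force: [1.2, -0.3, -4.6]
grip_width: 0.0576
grip_force: 40.0
```

```bash
python3 - <<'E'
from h import *
np.set_printoptions(precision=2,suppress=True)
c=wrist('w9');T=tool();O,B=bedT();W=cloud(c,c['T']);Q=(W-O)@B*1000
print('TCP in bed mm',(T[:3,3]-O)@B*1000,(B.T@T[:3,:3]))
m=(Q[...,2]>60)&(Q[...,2]<90)&(Q[...,0]>12)&(Q[...,0]<100)&(abs(Q[...,1])<40)
P=Q[m];print(m.sum(),np.percentile(P,[0.5,2,50,98,99.5],axis=0))
for x in (20,40,60,80):
    q=P[abs(P[:,0]-x)<4];print(x,len(q),q[:,1].min(),q[:,1].max(),np.median(q[:,2]))
for y in (-20,0,20):
    q=P[abs(P[:,1]-y)<6];print(y,q[:,0].max())
t=(Q[...,2]>40)&(Q[...,2]<52)&(Q[...,0]>100)&(abs(Q[...,1])<25);print('tab',np.percentile(Q[t],[2,98],axis=0))
print(bedgoal(.003,0,-.013+.005))
cv2.imwrite('pics/w9b.png',c['frame'][:,:,::-1])
E
```

```text
TCP in bed mm [ 5.97 -0.16 40.92] [[ 1.    0.01  0.  ]
 [ 0.01 -1.   -0.  ]
 [ 0.    0.   -1.  ]]
18712 [[ 12.46 -36.66  70.39]
 [ 13.81 -28.94  77.27]
 [ 54.02   0.05  78.92]
 [ 90.63  29.1   80.78]
 [ 91.77  36.56  87.52]]
20 1721 -39.88890430244455 38.82146152963123 78.82038057063754
40 1694 -29.041431277185556 29.027314932785586 78.8883092381769
60 1846 -28.958863040547136 29.238598869245614 78.95546545114706
80 2031 -28.44837677239119 29.615870240701426 79.0226770097546
-20 92.24650552313153
0 92.10397105423067
20 91.8823060602836
tab [[129.36 -14.34  40.33]
 [133.27  13.83  47.91]]
([-0.0128, -0.0009, 0.1956], [0.0001, -0.0008, 0.0014])
```

View pics/w9b.png

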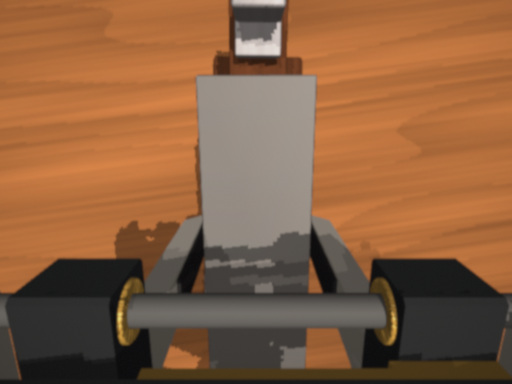

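The stone is held squarely over the bed: its up-slope end is the edge at rows 75–76, x 197–316, with the tab above at (258,30). Centred to about 0.2 mm, so descend.

Emit:
play_rows(
  motion=[
    [[-0.019,-0.001,0,0,-0.001,0.0014,0],[-0.019,-0.001,0.06,0,-0.001,0.0014,0],[-0.019,-0.001,0.11,0,-0.001,0.0014,0],[-0.019,-0.001,0.15,0,-0.001,0.0014,0],[-0.019,-0.001,0.18,0,-0.001,0.0014,0],[-0.019,-0.001,0.19,0,-0.001,0.0014,0],[-0.019,-0.001,0.19,0,-0.001,0.0014,0],[-0.019,-0.001,0.19,0,-0.001,0.0014,0]],
  ],
)

```text
time_s: 22.55
ee_pos: [0.5114, -0.1881, 0.0686]
eef_rot: [3.141, -0.318, -0.149]
force: [-0.1, 0.6, -4.1]
grip_width: 0.0574
grip_force: 40.0
```

```bash
python3 - <<'E'
from h import *
np.set_printoptions(precision=2,suppress=True)
c=wrist('w10');T=tool();O,B=bedT();W=cloud(c,c['T']);Q=(W-O)@B*1000
print('TCP in bed mm',(T[:3,3]-O)@B*1000,(B.T@T[:3,:3]))
m=(Q[...,2]>20)&(Q[...,2]<42)&(Q[...,0]>12)&(Q[...,0]<98)&(abs(Q[...,1])<29.5)
P=Q[m];
for x in (20,40,60,80):
    q=P[abs(P[:,0]-x)<4];print(x,len(q),q[:,1].min(),q[:,1].max(),np.median(q[:,2]))
print([P[abs(P[:,1]-y)<6][:,0].max() for y in (-20,0,20)])
h=(abs(Q[...,2]-10)<4)&(Q[...,0]>40)&(Q[...,0]<85)&(abs(Q[...,1])>29)&(abs(Q[...,1])<50)
for s in(1,-1): q=Q[h&(Q[...,1]*s>0)];print('cheek',len(q),np.percentile(q,[2,98],axis=0) if len(q) else 0)
print(bedgoal(.0014,0,-.013))
E
```

```text
TCP in bed mm [ 1.28  0.1  -7.02] [[ 1. -0. -0.]
 [-0. -1. -0.]
 [-0.  0. -1.]]
20 1591 -29.29150090332016 28.625259797891665 31.09887741847815
40 1745 -28.91043051480439 28.82195124169802 31.005316308991883
60 1927 -29.037092323377315 28.974912494471642 30.987763288012644
80 2039 -29.042662160920166 29.09971923492568 30.891323897072905
[np.float64(87.83368521012446), np.float64(87.93810705463126), np.float64(87.35687270173099)]
cheek 732 [[45.62 32.62  8.87]
 [73.8  40.14 12.01]]
cheek 732 [[ 45.69 -40.13   8.98]
 [ 73.78 -32.63  12.18]]
([0.0005, 0.0004, 0.0239], [0.0001, 0.0003, -0.0])
```

The cheeks now read exactly symmetric at 45.6–73.8 mm, and the stone is centred and square, about 5 mm above the bed. Lower gently.

Emit:
play_rows(
  motion=[
    [[0,0,0.004,0,0,0,0],[0,0,0.008,0,0,0,0],[0,0,0.012,0,0,0,0],[0,0,0.016,0,0,0,0],[0,0,0.017,0,0,0,0],[0,0,0.018,0,0,0,0],[0,0,0.018,0,0,0,0]],
  ],
)

```text
time_s: 23.3
ee_pos: [0.5127, -0.1882, 0.064]
eef_rot: [3.141, -0.318, -0.149]
force: [-0.2, -0.1, -4.0]
grip_width: 0.0577
grip_force: 40.0
```

Emit:
play_rows(
  motion=[
    [[0,0,0.002,0,0,0,0],[0,0,0.002,0,0,0,0],[0,0,0.004,0,0,0,0],[0,0,0.004,0,0,0,0]],
  ],
)

```text
time_s: 23.7
ee_pos: [0.5129, -0.1883, 0.0636]
eef_rot: [3.141, -0.318, -0.149]
force: [-8.5, 3.4, 6.8]
grip_width: 0.0579
grip_force: 40.0
```

Emit:
play_rows(
  motion=[
    [[0,0,0.001,0,0,0,0],[0,0,0.002,0,0,0,0],[0,0,0.002,0,0,0,0]],
  ],
)

```text
time_s: 24.0
ee_pos: [0.513, -0.1883, 0.0636]
eef_rot: [3.141, -0.318, -0.149]
force: [-14.9, 4.7, 15.0]
grip_width: 0.0575
grip_force: 40.0
```

Contact felt with a soft press. Ease off, release, withdraw along the normal.

Emit:
play_rows(
  motion=[
    [[0,0,-0.002,0,0,0,0],[0,0,-0.003,0,0,0,0.3],[0,0,-0.003,0,0,0,0.6],[0,0,-0.003,0,0,0,0.6],[0,0,-0.003,0,0,0,0.6],[0,0,-0.003,0,0,0,0.6],[0,0,-0.08,0,0,0,0.6],[0,0,-0.24,0,0,0,0.6],[0,0,-0.4,0,0,0,0.6],[0,0,-0.4,0,0,0,0.6]],
  ],
)

```text
time_s: 25.0
ee_pos: [0.4833, -0.1844, 0.1626]
eef_rot: [3.138, -0.325, -0.148]
force: [0.3, 0.2, -1.0]
grip_width: 0.0751
grip_force: 0.0
```

```bash
python3 - <<'E'
from h import *
np.set_printoptions(precision=2,suppress=True)
c=wrist('w11');T=tool();O,B=bedT();W=cloud(c,c['T']);Q=(W-O)@B*1000
print('TCP in bed mm',(T[:3,3]-O)@B*1000)
m=(Q[...,2]>20)&(Q[...,2]<32)&(Q[...,0]>-98)&(Q[...,0]<98)&(abs(Q[...,1])<32)
P=Q[m]
for x in (-60,-20,20,40,60,80):
    q=P[abs(P[:,0]-x)<4]
    if len(q): print(x,len(q),q[:,1].min(),q[:,1].max(),np.median(q[:,2]))
print([P[abs(P[:,1]-y)<6][:,0].max() for y in (-20,0,20)])
h=(abs(Q[...,2]-10)<4)&(Q[...,0]>40)&(Q[...,0]<85)&(abs(Q[...,1])>31)&(abs(Q[...,1])<50)
for s in(1,-1): q=Q[h&(Q[...,1]*s>0)];print('cheek',len(q),np.percentile(q,[2,98],axis=0) if len(q) else 0)
t=(Q[...,2]>40)&(Q[...,2]<52)&(Q[...,0]>100)&(Q[...,0]<170)&(abs(Q[...,1])<25);print('tab',np.percentile(Q[t],[1,50,99],axis=0),t.sum())
t=(Q[...,2]>9)&(Q[...,2]<15)&(Q[...,0]>92)&(Q[...,0]<170)&(abs(Q[...,1])<25);print('jaw',np.percentile(Q[t],[1,50,99],axis=0),t.sum())
cv2.imwrite('pics/w11b.png',c['frame'][:,:,::-1])
print(bedgoal(.136,0,.09))
E
```

```text
TCP in bed mm [ 2.64 -0.19 88.62]
-60 507 -28.6315008369025 28.217543472562568 25.92828044336778
-20 565 -28.54053012373291 28.08265999628805 25.914653773013686
20 669 -28.41321336874095 28.81891678584479 25.841370366999968
40 691 -28.77566196436608 28.269584279487166 25.82166159026595
60 743 -29.00260180840159 28.586929525634652 25.908270980892844
80 726 -28.537102144247374 28.88271894275962 25.86648038967507
[np.float64(87.19104634745196), np.float64(87.18652173918183), np.float64(87.18666996135576)]
cheek 372 [[45.55 31.5   7.46]
 [73.97 40.06 12.01]]
cheek 379 [[ 45.43 -40.21   7.88]
 [ 73.55 -31.59  11.98]]
tab [[129.34 -15.14  40.58]
 [135.63  -0.62  46.61]
 [142.72  14.56  48.34]] 1021
jaw [[109.44 -15.13  11.28]
 [119.68   0.11  13.31]
 [129.55  14.55  14.81]] 1048
([0.5334, -0.0007, -0.0044], [0.0003, -0.0003, 0.0])
```

View pics/w11b.png

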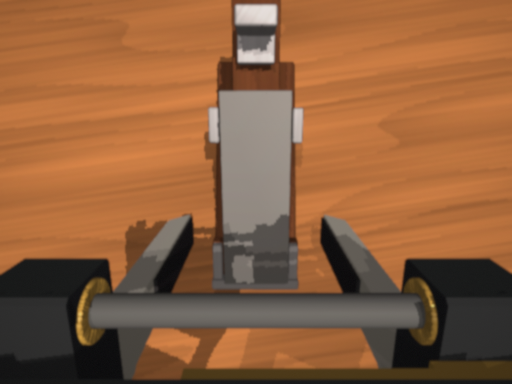

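The stone is seated flat (25.9 mm everywhere), square, 2 mm off the stop. The view shows it between the cheeks (213–300, 125), with the jaw tab at (257,30). Grip the tab across its width and slide.

Emit:
play_rows(
  motion=[
    [[0.15,0,0,0,0,0,0.4],[0.32,0,0,0,0,0,0.4],[0.48,0,0,0,0,0,0.4],[0.533,0,0,0,0,0,0.4],[0.533,0,0.1,0,0,0,0.4],[0.533,0,0.22,0,0,0,0.4],[0.533,0,0.34,0,0,0,0.4],[0.533,0,0.34,0,0,0,0.4],[0.533,0,0.34,0,0,0,0.4]],
  ],
)

```text
time_s: 25.95
ee_pos: [0.6335, -0.2062, 0.1179]
eef_rot: [-3.142, -0.316, -0.149]
force: [-0.7, 0.5, 0.7]
grip_width: 0.0657
grip_force: 0.0
```

```bash
python3 - <<'E'
from h import *
np.set_printoptions(precision=2,suppress=True)
T=tool();O,B=bedT();print('TCP in bed mm',(T[:3,3]-O)@B*1000,bedgoal(.136,0,.002))
E
```

```text
TCP in bed mm [133.86   0.27   0.83] ([0.0085, 0.0011, -0.0047], [0.0, 0.0006, -0.0])
```

Emit:
play_rows(
  motion=[
    [[0.008,0.001,0,0,0,0,-0.6],[0.008,0.001,0,0,0,0,-0.6],[0.008,0.001,0,0,0,0,-0.6],[0.008,0.001,0,0,0,0,-0.6],[0.008,0.001,0,0,0,0,-0.6],[0.008,0.001,0,0,0,0,-0.6],[0.008,0.001,0,0,0,0,-0.6],[0.008,0.001,0,0,0,0,-0.6]],
  ],
  grip_force=25,
)

```text
time_s: 26.75
ee_pos: [0.6356, -0.2068, 0.1195]
eef_rot: [3.141, -0.318, -0.149]
force: [-3.7, 2.8, 6.1]
grip_width: 0.0298
grip_force: 25.0
```

Emit:
play_rows(
  motion=[
    [[-0.01,0,0,0,0,0,-0.6],[-0.02,0,0,0,0,0,-0.6],[-0.03,0,0,0,0,0,-0.6],[-0.04,0,0,0,0,0,-0.6],[-0.05,0,0,0,0,0,-0.6],[-0.06,0,0,0,0,0,-0.6],[-0.07,0,0,0,0,0,-0.6],[-0.076,0,0,0,0,0,-0.6],[-0.08,0,0,0,0,0,-0.6],[-0.08,0,0,0,0,0,-0.6]],
  ],
)

```text
time_s: 27.75
ee_pos: [0.6168, -0.2039, 0.1132]
eef_rot: [3.141, -0.318, -0.149]
force: [-0.6, 3.2, 6.0]
grip_width: 0.03
grip_force: 25.0
```

```bash
python3 - <<'E'
from h import *
from station import get_obs
np.set_printoptions(precision=2,suppress=True)
T=tool();O,B=bedT();print('TCP in bed mm',(T[:3,3]-O)@B*1000,'F bed',get_obs()['force']@B)
E
```

```text
TCP in bed mm [116.44   0.09   1.63] F bed [0.92 3.12 6.05]
```

Emit:
play_rows(
  motion=[
    [[-0.006,0,0,0,0,0,-0.6],[-0.012,0,0,0,0,0,-0.6],[-0.012,0,0,0,0,0,-0.6]],
  ],
)

```text
time_s: 28.05
ee_pos: [0.614, -0.2035, 0.1123]
eef_rot: [3.141, -0.319, -0.149]
force: [0.2, 4.2, 6.6]
grip_width: 0.0296
grip_force: 25.0
```

Emit:
play_rows(
  motion=[
    [[-0.003,0,0,0,0,0,-0.6],[-0.006,0,0,0,0,0,-0.6],[-0.006,0,0,0,0,0,-0.6]],
  ],
)

```text
time_s: 28.35
ee_pos: [0.6127, -0.2033, 0.1118]
eef_rot: [3.141, -0.319, -0.149]
force: [0.4, 3.5, 4.4]
grip_width: 0.0298
grip_force: 25.0
```

```bash
python3 - <<'E'
from h import *
from station import get_obs
np.set_printoptions(precision=2,suppress=True)
T=tool();O,B=bedT();print('TCP in bed mm',(T[:3,3]-O)@B*1000,'F bed',get_obs()['force']@B)
E
```

```text
TCP in bed mm [112.06   0.09   1.64] F bed [1.26 3.47 4.25]
```

Emit:
play_rows(
  motion=[
    [[-0.002,0,0,0,0,0,-0.6],[-0.004,0,0,0,0,0,-0.6],[-0.004,0,0,0,0,0,-0.6]],
  ],
)

```text
time_s: 28.65
ee_pos: [0.6121, -0.2032, 0.1116]
eef_rot: [3.141, -0.32, -0.149]
force: [4.1, 4.0, 5.1]
grip_width: 0.0297
grip_force: 25.0
```

Emit:
play_rows(
  motion=[
    [[-0.002,0,0,0,0,0,-0.6],[-0.004,0,0,0,0,0,-0.6],[-0.004,0,0,0,0,0,-0.6]],
  ],
)

```text
time_s: 28.95
ee_pos: [0.6121, -0.2032, 0.1117]
eef_rot: [3.141, -0.322, -0.149]
force: [11.8, 1.7, 1.4]
grip_width: 0.0298
grip_force: 25.0
```

```bash
python3 - <<'E'
from h import *
from station import get_obs
np.set_printoptions(precision=2,suppress=True)
T=tool();O,B=bedT();print('TCP in bed mm',(T[:3,3]-O)@B*1000,'F bed',get_obs()['force']@B)
E
```

```text
TCP in bed mm [111.39   0.1    1.74] F bed [11.33  3.39 -2.28]
```

The jaw stopped at bed x = 111.4, with force rising to 11 N, so it is clamped. One more small press, release, withdraw.

Emit:
play_rows(
  motion=[
    [[-0.003,0,0,0,0,0,-0.6],[-0.003,0,0,0,0,0,-0.6],[-0.003,0,0,0,0,0,0.4],[-0.003,0,0,0,0,0,0.4],[0,0,0,0,0,0,0.4],[0,0,0,0,0,0,0.4],[0,0,-0.1,0,0,0,0.4],[0,0,-0.25,0,0,0,0.4],[0,0,-0.4,0,0,0,0.4],[0,0,-0.4,0,0,0,0.4]],
  ],
)

```text
time_s: 29.95
ee_pos: [0.5805, -0.1992, 0.2113]
eef_rot: [3.139, -0.325, -0.149]
force: [-0.1, -0.2, -0.4]
grip_width: 0.0656
grip_force: 0.0
```

Emit:
play_rows(
  motion=[
    [[-0.1,0,-0.1,0,0,0,0.4],[-0.3,0,-0.1,0,0,0,0.4],[-0.4,0,-0.1,0,0,0,0.4],[-0.4,0,-0.1,0,0,0,0.4],[-0.4,0,-0.1,0,0,0,0.4]],
  ],
)

```text
time_s: 30.45
ee_pos: [0.4783, -0.1835, 0.1985]
eef_rot: [3.141, -0.318, -0.149]
force: [0.8, 0.4, -0.2]
grip_width: 0.066
grip_force: 0.0
```

```bash
python3 - <<'E'
from h import *
np.set_printoptions(precision=2,suppress=True)
c=wrist('w12');T=tool();O,B=bedT();W=cloud(c,c['T']);Q=(W-O)@B*1000
print('TCP in bed mm',(T[:3,3]-O)@B*1000)
m=(Q[...,2]>20)&(Q[...,2]<32)&(Q[...,0]>-98)&(Q[...,0]<90)&(abs(Q[...,1])<32)
P=Q[m]
for x in (-60,-20,20,60,80):
    q=P[abs(P[:,0]-x)<4]
    if len(q): print(x,len(q),q[:,1].min(),q[:,1].max(),np.median(q[:,2]))
print([P[abs(P[:,1]-y)<6][:,0].max() for y in (-20,0,20)],P[:,0].min())
t=(Q[...,2]>9)&(Q[...,2]<15)&(Q[...,0]>80)&(Q[...,0]<160)&(abs(Q[...,1])<25);print('jaw',np.percentile(Q[t],[1,99],axis=0),t.sum())
from station import camera
s=camera('scene');Ws=cloud(s,s['T']);s0=np.load('scene0.npz');W0=cloud(s0,s0['T'])
for n,(x,y) in {'mug':(.83,-.03),'jar':(.337,-.51),'mill':(.385,.455),'board':(.449,.21)}.items():
    f=lambda W:np.nanmean(W[(W[...,2]>.05)&(np.hypot(W[...,0]-x,W[...,1]-y)<.06)],axis=0)*1000
    print(n,f(Ws),f(W0))
cv2.imwrite('pics/end.png',np.hstack([cv2.resize(s['frame'][100:300,120:420,::-1],(450,300)),cv2.resize(c['frame'][:,:,::-1],(350,262))[:300] if 0 else cv2.resize(c['frame'][:,:,::-1],(350,300))]))
E
```

```text
TCP in bed mm [ 10.77  -0.18 126.56]
-60 407 -28.5569200116722 28.26171035496231 25.934647348278364
-20 467 -28.7811960230486 28.365306084546166 25.873595546215267
20 495 -28.831908118230263 28.326483331855286 25.923145437151994
60 567 -29.09522849757412 28.304011675334053 25.828356281527
80 599 -28.48524126355195 28.71700752161343 25.878679248949584
[np.float64(83.9921430519522), np.float64(84.00472513042338), np.float64(84.01772199348868)] -85.5798914071937
jaw [[ 84.91 -15.05  11.73]
 [104.54  14.58  14.76]] 736
mug [820.54 -33.1   73.56] [820.67 -32.98  73.74]
jar [ 351.92 -503.97   89.05] [ 352.03 -503.82   89.06]
mill [399.21 460.3  105.83] [399.25 460.04 105.71]
board [456.86 209.86  82.55] [456.63 208.75  82.62]
```

View pics/end.png

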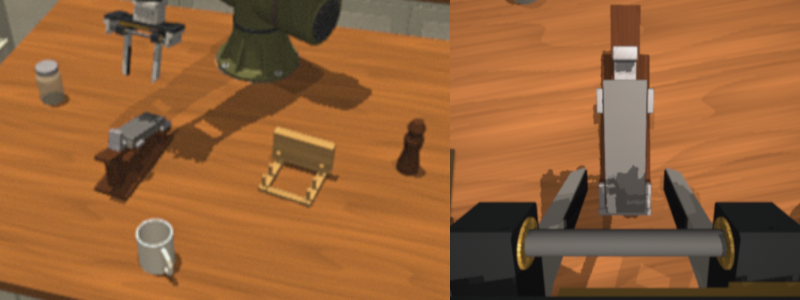

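The final pictures show the stone flat and square on the bed between the jaw (624,65) and the low stop (624,207). The bystanders are unmoved and the gripper is clear, so I'm handing in.

```bash
python3 -c "
from station import workorder
print(workorder.hand_in())"
```

```text
the job is handed in; nothing more can be done
None
```

The whetstone was lifted out, laid flat on the counter, then seated square on the bed and clamped between the jaw and low stop at about 30 s on the clock; bystanders are unmoved, the job is handed in, no verdict was returned, and one brief 67 N wrist-force spike (limit 120 N) came when joint 3 reached the end of its range.

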